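# Turn over the reversible plate of a repinning stand and load a lock cylinder

## Robot

A 7-joint arm with a two-finger parallel gripper is mounted at the origin on a cart in front of the work surface, level with it; the furniture and walls round the work are solid. World frame = base frame: x ahead of the robot, y to its left, z up, the work surface at z = 0. Lengths are in m, angles in rad, forces in N, time in s.
With the tool pointing down it reaches from about 0.425 to 0.875 m from the base axis. Payload 4.7 kg.
Tool frame: the origin (TCP) lies midway between the tips of the shut fingers; the grasp point (between the pads) lies 19 mm behind it (ctrl.grip_point_offset is the distance from the TCP to the grasp point, in m); z points along the fingers, y is the line along which they close (so a half turn about z gives the same grasp; the last joint's range is limited). The gripper opens to 87 mm and grips with 3 to 60 N. Pads are 19 mm wide; open, the fingers measure 117 mm over their backs; the gripper's body (75 mm by 190 mm) begins 51 mm behind the grasp point.
Start: joints at [-1.236, 0.321, -0.07, 1.45, 0.023, 1.371, -0.057], TCP at [0.205, 0.617, 0.188] pointing down, gripper open.
Joint ranges: [-2.86, 2.86], [-0.3, 2.09], [-1.38, 1.24], [0.06, 2.45], [-1.56, 4.7], [0.09, 2.05], [-2.69, 2.69]. Speed limits (rad/s): [2.57, 2.57, 3.14, 3.14, 3.14, 3.14, 3.14].

## Interface

Orientations are given as a rotation vector (axis times angle).
In Python, from bench import ctrl gives the robot as it stands. The module is installed in compiled form; this text tells all that it offers.
- The arm moves only by the shell command python3 -m handwheel 'ROWS' [OPENING] [FORCE]. ROWS is JSON, a list of rows, each an object of numbers: "x", "y", "z": the shift along the tool's x, y, z in m; "wx", "wy", "wz": the turn, a rotation vector about the tool's x, y, z in degrees. A call has 1 to 10 rows; each row is the pose to reach, as a shift and turn from the pose commanded when the call began, along the tool's axes at that moment; what a row does not reach only later rows make up. A row lasts 1/12 s, in which the tool goes at most 41.7 mm and 7.16 degrees, less where a joint would pass 70% of its speed; a pose out of reach is approached as far as the arm can. A call with a gripper value outside its range is refused whole. OPENING is the finger opening in m, from 0 to 0.087, set as the call begins (- or left out, the last holds). The fingers move at their own pace and stop on an object; FORCE is the grip in N (left out, the last holds). Time passes only in rows, so rows that repeat a pose let the fingers close. It gives the time, the measured TCP pose, the force, the opening and the grip force at its end, in the units of the state.
- ctrl.get_state(): the state, without advancing time (a new reading comes with each control period).
- ctrl.get_image(name): name is "scene" or "top" or "wrist"; returns a dict with "image" (384x512x3 uint8, red, green, blue), "K" (3x3 intrinsics, pixels), "world_to_cam" (4x4, takes a point from world to camera coordinates); the wrist camera has in their place "hand_eye" (4x4, takes a point from camera to tool coordinates, whose origin is the TCP and whose axes are the flange's). Camera axes: x right, y down, z forward; pixel columns grow to the right and rows downward; lengths in m; the calibration is good to about 2 mm. A picture is of the moment at which its call begins: read the wrist's pose just before it. There is no depth.
- ctrl.close_job(): hands the job in; it is judged then, once.
The state is a dict: "time": time; "joint_positions": joint angles; "qd": joint speeds; "joint_torque": joint torques, N m; "position": TCP position; "tool_rot": TCP orientation; "ft_force": force on the tool from outside, world axes, zero at the start; "torque": the same for the moment, N m; "grip_width": opening from 0.0 (shut) to 1.0 (fully open); "grip_force": force on a finger pad.
Only numpy, scipy, OpenCV 4.12 (cv2) and the standard library are available. Lean on these libraries where they do the work, as an engineer would, in place of code of your own. Each camera call takes 0.05 s, during which the arm holds its last target. There are 200 camera calls.

## Task

The repinning stand still has its padlock side up. Take the plate off, turn it over so that the red side with the round nest faces up, and seat it fully home on the stand's two locating pins again (thick pin in the large hole, thin pin in the small hole); then stand the silver lock cylinder upright in the round nest. Leave the brass cylinder and the padlock where they are.

Things in the scene. Friction and masses are not known exactly. Their poses are not given: they have to be found in the camera images.
- stand: Green stand fixed on the bench, 190 mm long (x), 62 wide (y); origin: centre of its underside, z up. Two rests carry the plate at z = 20 mm, each with a bullet-nosed pin 12.5 mm high (6 mm straight, then tapering): brass, 14 mm thick, at x = +58 mm; steel, 8 mm thick, at x = -54. The bench on its left is bare (world x 0.40 to 0.62, y 0.19 to 0.33 m): room to lay the plate down
- big_pin (a point): Point on the axis of the thick brass pin of the stand, 29 mm above the bench; the middle of the plate's large hole lies here when it is seated
- small_pin (a point): Point on the axis of the thin steel pin of the stand, 29 mm above the bench; the middle of the plate's small hole lies here when it is seated
- plate_mid (a point): Centre of the loose plate, about 0.3 kg: 150 mm long (x), 54 wide (y), 18 thick (z): 8 mm bright metal core, gripped by its long edges, between plastic faces. +z points out of the black face (rectangular nest), -z out of the red face (round nest 38 mm across, 5 deep, at the centre). At the start it sits on the pins black side up, its x along the stand's x
- plate_studs (a point): Point midway between the plate's two turning studs (plate x = +40 mm, mid thickness). A domed stud, 10 mm thick, stands 6.5 mm out of each long edge: 67 mm over both. Pinched on the domes (12 N will do), the plate swings freely; lifted so, it hangs with its small-hole end down, 115 mm below the studs
- plate_big_hole (a point): Middle (half thickness) of the plate's large through hole, 16 mm wide, on the centreline at plate x = +58 mm. Turned over, the plate seats with its x along the stand's x again; turned end for end it does not go on
- plate_small_hole (a point): Middle (half thickness) of the plate's small through hole, 10 mm wide, on the centreline at plate x = -54 mm
- nest (a point): Centre of the floor of the round nest in the plate's red face (4 mm from the plate's mid plane; 33 mm above the bench when the plate is seated red side up)
- silver_mid (a point): Silver lock cylinder standing upright: 35 mm flange 8 mm high at the foot, barrel 29 mm thick up to 42 mm, flat tail piece up to 64 mm; 0.11 kg. The point is on its axis 25 mm above its foot; z up
- brass_mid (a point): Brass lock cylinder of the same shape, not needed; point on its axis 25 mm above its foot
- padlock_mid (a point): Steel padlock lying flat on the bench, 58 x 38 x 16 mm, not needed; point at its centre. Behind it stands the green arbor press, 0.3 m tall (world x 0.53 to 0.68, y -0.26 to -0.16 m, the ball of its lever at x 0.48, y -0.25, z 0.3), which the arm and hand must go round
Things that resemble listed ones, but are neither listed nor needed, are in the scene too. Leave any blue or pink look-alike of the part that bears silver_mid alone.

How it is judged:
By the outcome, as a careful person would: the job done as asked, in the order asked, and still so for the second after the job is handed in, with the robot touching nothing.
It also fails if it takes over 69 s, if anything falls off the work surface, if the arm or the gripper's body presses on something with over 40 N, if the wrist force passes 120 N, or if a joint passes its speed limit or range.

## Working session

There is one attempt and no reset: what is moved stays moved. The work goes in short steps, Python scripts to look and compute and a shell command to move; the robot and the scene stay as the last step left them, time stands still between calls to the robot, and variables do not carry over. Pictures are saved under pics/ and viewed, at most 10 in all, crops included, and the job is handed in when it is done.

```bash
mkdir -p pics
cat > h.py <<'E'
import numpy as np,cv2
from bench import ctrl
from scipy.spatial.transform import Rotation as R
def grab(n,fn=None):
    s=ctrl.get_state(); d=ctrl.get_image(n)
    if n=="wrist":
        T=np.eye(4);T[:3,:3]=R.from_rotvec(s["tool_rot"]).as_matrix();T[:3,3]=s["position"]
        d["world_to_cam"]=np.linalg.inv(T@d["hand_eye"])
    if fn: cv2.imwrite("pics/"+fn,d["image"][:,:,::-1])
    np.savez("last_%s.npz"%n,**{k:np.array(v) for k,v in d.items()})
    return d
def px2w(d,u,v,z):
    W=np.array(d["world_to_cam"]);Rm=W[:3,:3];c=-Rm.T@W[:3,3]
    r=Rm.T@np.linalg.inv(np.array(d["K"]))@[u,v,1]
    return c+r*(z-c[2])/r[2]
def w2px(d,p):
    W=np.array(d["world_to_cam"]);q=np.array(d["K"])@(W[:3,:3]@np.array(p)+W[:3,3]);return q[:2]/q[2]
E
python3 - <<'E'
from h import *
for n in ("scene","top"):
    d=grab(n,n+"1.png")
a=cv2.imread("pics/scene1.png");b=cv2.imread("pics/top1.png")
W=d["world_to_cam"];print(-W[:3,:3].T@W[:3,3]);print(ctrl.get_state())
E
```

```text
[0.33747418 0.15245203 0.98787763]
{'time': 0.1, 'joint_positions': array([-1.23591075,  0.32175474, -0.0700755 ,  1.45151464,  0.02261607,
        1.37077662, -0.05689413]), 'qd': array([-0.00054213, -0.00042583,  0.0014254 , -0.00335431, -0.00176642,
       -0.00304626, -0.00024285]), 'joint_torque': array([-1.86404141e-04, -4.92573667e+01, -4.05709064e-01, -3.13395667e+01,
       -6.41335314e-02,  3.94472620e-02,  7.34638274e-05]), 'position': array([0.20484636, 0.61632199, 0.1867863 ]), 'tool_rot': array([-5.01663248e-01, -3.10111851e+00,  2.60620122e-03]), 'ft_force': array([-0.23356207, -0.61032603, -0.20936105]), 'torque': array([-0.00198152, -0.00161265, -0.00967384]), 'grip_force': 0.0, 'grip_width': 0.9986636048687338}
```

View pics/top1.png

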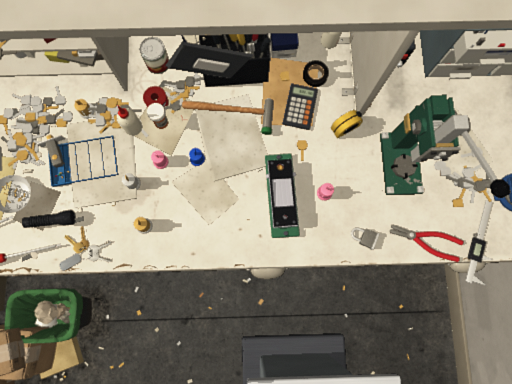

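View pics/scene1.png

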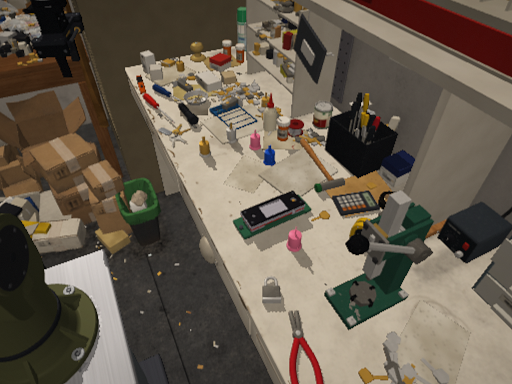

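In the top view the stand with the plate is at (282,195). Cylinder-like items are silver-grey (130,182), brass (142,225), pink (160,160) and (326,191), and blue (196,157). The grey one at (130,182) fits silver, and I'll confirm it in an enlarged crop.

Run:
```python
from h import *
d=dict(np.load("last_top.npz"));im=d["image"][:,:,::-1]
a=cv2.resize(im[150:240,100:190],(390,390),interpolation=cv2.INTER_CUBIC)
b=cv2.resize(im[145:245,235:335],(400,400),interpolation=cv2.INTER_CUBIC)
c=np.zeros((400,800,3),np.uint8);c[:390,:390]=a;c[:,400:]=b
cv2.imwrite("pics/crop1.png",c)
for n,u,v,z in [("silver",130,182,.04),("brass",142,225,.04),("st",266,155,.0),("st",300,236,.0),("platetop",282,194,.038),("padlock",366,236,0.01)]:
    print(n,px2w(d,u,v,z).round(3))
```

```text
silver [0.569 0.402 0.04 ]
brass [0.474 0.374 0.04 ]
st [0.635 0.102 0.   ]
st [0.446 0.033 0.   ]
platetop [0.534 0.072 0.038]
padlock [ 0.441 -0.11   0.01 ]
```

View pics/crop1.png

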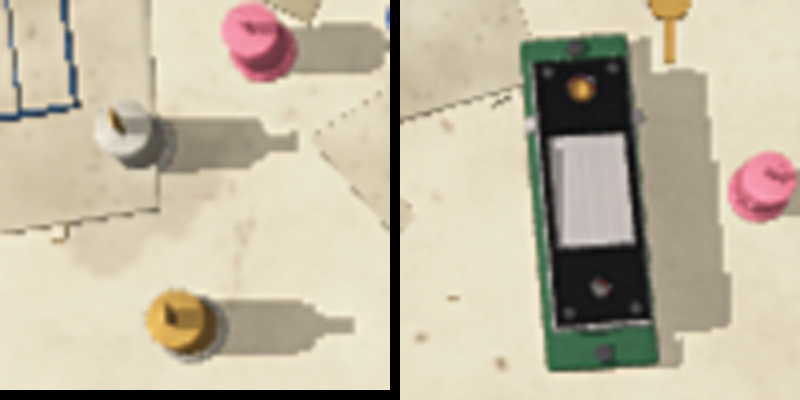

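The crop confirms that silver is the grey flanged cylinder at top-view pixel (130,182). The brass pin shows in the large hole at about (280.5,167), the steel pin at (285,217), and the studs near x = 268/294, y = 175.

```bash
cat >> h.py <<'E'
def yaw_pose(p,yaw):  # tool down, tool x at world yaw (deg)
    c,s=np.cos(np.radians(yaw)),np.sin(np.radians(yaw))
    return np.array(p),np.array([[c,s,0],[s,-c,0],[0,0,-1]]).astype(float)
def delta(p,yaw,s=None):
    s=s or ctrl.get_state();Rt=R.from_rotvec(s["tool_rot"]).as_matrix()
    P,Rg=yaw_pose(p,yaw)
    print("shift",(Rt.T@(P-s["position"])).round(4),"turn",np.degrees(R.from_matrix(Rt.T@Rg).as_rotvec()).round(2))
def show():
    s=ctrl.get_state();Rt=R.from_rotvec(s["tool_rot"]).as_matrix()
    print("t %.2f"%s["time"],s["position"].round(4),"yaw %.2f"%np.degrees(np.arctan2(Rt[1,0],Rt[0,0])),"z",Rt[:,2].round(3),"w %.4f"%(s["grip_width"]*.087),"gf %.1f"%s["grip_force"],"F",s["ft_force"].round(1),"j7 %.2f"%s["joint_positions"][6])
E
python3 - <<'E'
from h import *
d=dict(np.load("last_top.npz"))
b=px2w(d,280.5,167,.032);s=px2w(d,285,216.75,.032);print(b,s,np.linalg.norm(b-s))
a=b-s;y=np.degrees(np.arctan2(a[1],a[0]));print("yaw",y)
l=px2w(d,235+131/4,145+125/4,.029);r=px2w(d,235+238/4,145+117/4,.029);print(l,r)
m=b-.018*a/np.linalg.norm(a);print("studs",m)
delta([m[0],m[1],.19],y+180)
E
```

```text
[0.59649299 0.07260235 0.032     ] [0.48503803 0.06753237 0.032     ] 0.1115702195291078
yaw 2.604534969292557
[0.57690674 0.10141345 0.029     ] [0.57990551 0.04206656 0.029     ]
studs [0.57851159 0.0717844  0.032     ]
shift [-0.5263 -0.399  -0.0025] turn [-1.000e-01 -1.000e-02 -2.098e+01]
```

```bash
python3 -m handwheel '[{"x":-0.263,"y":-0.2},{"x":-0.263,"y":-0.2},{"x":-0.263,"y":-0.2},{"x":-0.263,"y":-0.2},{"x":-0.263,"y":-0.2},{"x":-0.263,"y":-0.2},{"x":-0.263,"y":-0.2},{"x":-0.263,"y":-0.2},{"x":-0.263,"y":-0.2}]' 0.087
python3 -m handwheel '[{"x":-0.263,"y":-0.2,"wz":-21},{"x":-0.263,"y":-0.2,"wz":-21},{"x":-0.263,"y":-0.2,"wz":-21},{"x":-0.263,"y":-0.2,"wz":-21},{"x":-0.263,"y":-0.2,"wz":-21},{"x":-0.263,"y":-0.2,"wz":-21},{"x":-0.263,"y":-0.2,"wz":-21},{"x":-0.263,"y":-0.2,"wz":-21},{"x":-0.263,"y":-0.2,"wz":-21},{"x":-0.263,"y":-0.2,"wz":-21}]'
python3 - <<'E'
from h import *
show();grab("wrist","w1.png");delta([.5785,.0718,.19],182.6)
print(ctrl.get_state()["joint_positions"].round(2))
E
```

```text
t 0.10 [0.2048 0.6163 0.1868] yaw 161.62 z [-0.    -0.002 -1.   ] w 0.0869 gf 0.0 F [-0.2 -0.6 -0.2] j7 -0.06
shift [-0.5263 -0.399  -0.0025] turn [-9.000e-02 -1.000e-02 -2.098e+01]
[-1.24  0.32 -0.07  1.45  0.02  1.37 -0.06]invalid input at $[0]: expected keys x, y, z, wx, wy, wz
invalid input at $[0]: expected keys x, y, z, wx, wy, wz
```

View pics/w1.png

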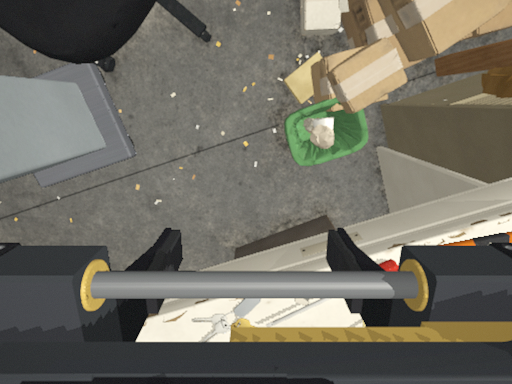

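The command needs all six keys. The picture shows only the floor and the fingers (tips at about (180,240) and (330,240)).

```bash
python3 -m handwheel '[{"x":-0.263,"y":-0.2,"z":0,"wx":0,"wy":0,"wz":0},{"x":-0.263,"y":-0.2,"z":0,"wx":0,"wy":0,"wz":0},{"x":-0.263,"y":-0.2,"z":0,"wx":0,"wy":0,"wz":0},{"x":-0.263,"y":-0.2,"z":0,"wx":0,"wy":0,"wz":0},{"x":-0.263,"y":-0.2,"z":0,"wx":0,"wy":0,"wz":0},{"x":-0.263,"y":-0.2,"z":0,"wx":0,"wy":0,"wz":0},{"x":-0.263,"y":-0.2,"z":0,"wx":0,"wy":0,"wz":0},{"x":-0.263,"y":-0.2,"z":0,"wx":0,"wy":0,"wz":0},{"x":-0.263,"y":-0.2,"z":0,"wx":0,"wy":0,"wz":0}]' 0.087
python3 -m handwheel '[{"x":-0.263,"y":-0.2,"z":0,"wx":0,"wy":0,"wz":-21},{"x":-0.263,"y":-0.2,"z":0,"wx":0,"wy":0,"wz":-21},{"x":-0.263,"y":-0.2,"z":0,"wx":0,"wy":0,"wz":-21},{"x":-0.263,"y":-0.2,"z":0,"wx":0,"wy":0,"wz":-21},{"x":-0.263,"y":-0.2,"z":0,"wx":0,"wy":0,"wz":-21},{"x":-0.263,"y":-0.2,"z":0,"wx":0,"wy":0,"wz":-21},{"x":-0.263,"y":-0.2,"z":0,"wx":0,"wy":0,"wz":-21},{"x":-0.263,"y":-0.2,"z":0,"wx":0,"wy":0,"wz":-21},{"x":-0.263,"y":-0.2,"z":0,"wx":0,"wy":0,"wz":-21},{"x":-0.263,"y":-0.2,"z":0,"wx":0,"wy":0,"wz":-21}]'
python3 - <<'E'
from h import *
show();grab("wrist","w2.png");delta([.5785,.0718,.19],182.6)
print(ctrl.get_state()["joint_positions"].round(2))
E
```

```text
time: 0.9
position: [0.3976, 0.3354, 0.1879]
tool_rot: [0.521, 3.095, -0.005]
ft_force: [0.6, -1.3, 0.4]
grip_width: 1.0
grip_force: 0.0
time: 1.73
position: [0.5795, 0.0663, 0.1874]
tool_rot: [-0.06, 3.141, -0.004]
ft_force: [-0.6, -0.6, 0.9]
grip_width: 0.999
grip_force: 0.0
t 1.73 [0.5795 0.0663 0.1874] yaw -177.83 z [ 0.    -0.003 -1.   ] w 0.0869 gf 0.0 F [-0.6 -0.6  0.9] j7 1.51
shift [-0.0003  0.002  -0.0027] turn [-0.03 -0.05 -0.2 ]
[-0.53  0.18  0.42  1.64 -0.08  1.34  1.51]
```

View pics/w2.png

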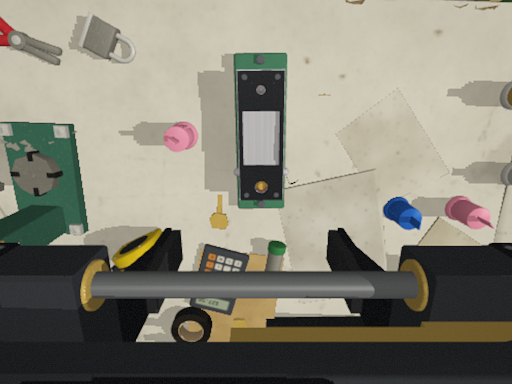

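The wrist view shows the seated plate: brass pin at about (261,187), steel pin at (261,90), studs at about (237,172) and (286,172).

Run:
```python
from h import *
d=dict(np.load("last_wrist.npz"))
g=cv2.cvtColor(d["image"],cv2.COLOR_RGB2GRAY)
c=d["image"][60:215,225:300][:,:,::-1]
cv2.imwrite("pics/crop2.png",cv2.resize(c,None,fx=3.8,fy=3.8,interpolation=cv2.INTER_CUBIC))
b=px2w(d,261,187,.032);s=px2w(d,261,90,.032);a=b-s
print(b,s,np.linalg.norm(a),np.degrees(np.arctan2(a[1],a[0])))
print(px2w(d,237,172,.029),px2w(d,286,172,.029))
show()
```

```text
[0.59708111 0.07612273 0.032     ] [0.48450563 0.07102531 0.032     ] 0.11269081968773961 2.5925835499819554
[0.58004971 0.04607393 0.029     ] [0.57772811 0.10585432 0.029     ]
t 1.78 [0.5783 0.0698 0.1873] yaw -177.60 z [-0.001 -0.001 -1.   ] w 0.0870 gf 0.0 F [-0.1  0.7  0.2] j7 1.51
```

View pics/crop2.png

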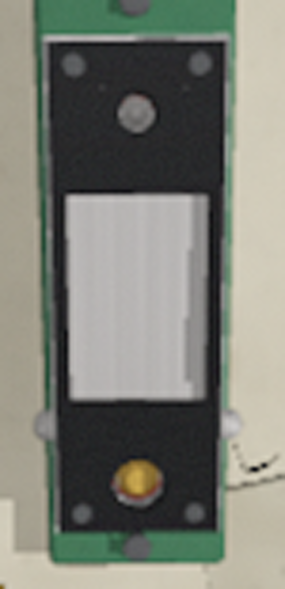

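Run:
```python
from h import *
o=dict(np.load("last_wrist.npz"));d=grab("wrist");show()
P=[]
for u,v in [(261.05,186.3),(260.8,89.7)]:
    t=o["image"][int(v)-12:int(v)+13,int(u)-30:int(u)+31]
    r=cv2.matchTemplate(d["image"],t,cv2.TM_CCOEFF_NORMED);_,m,_,l=cv2.minMaxLoc(r)
    du,dv=l[0]-(int(u)-30),l[1]-(int(v)-12);p=px2w(d,u+du,v+dv,.032);print(m,du,dv,p);P.append(p)
a=P[0]-P[1];y=np.degrees(np.arctan2(a[1],a[0]));print(y)
m=P[0]-.018*a/np.linalg.norm(a);print(m);delta([m[0],m[1],.02],y+180)
```

```text
t 1.83 [0.5776 0.0721 0.1873] yaw -177.40 z [-0.001  0.001 -1.   ] w 0.0876 gf 0.0 F [-0.5  1.3  0.2] j7 1.51
0.9927124381065369 -3 1 [0.59612909 0.07640739 0.032     ]
0.9931623339653015 -3 1 [0.48397742 0.07094171 0.032     ]
2.790088487731995
[0.57815042 0.07553121 0.032     ]
shift [-0.0009  0.0033  0.1673] turn [ 0.04 -0.06 -0.19]
```

```bash
python3 -m handwheel '[{"x":-0.001,"y":0.002,"z":0.04,"wx":0,"wy":0,"wz":0},{"x":-0.001,"y":0.002,"z":0.08,"wx":0,"wy":0,"wz":0},{"x":-0.001,"y":0.002,"z":0.12,"wx":0,"wy":0,"wz":0},{"x":-0.001,"y":0.002,"z":0.15,"wx":0,"wy":0,"wz":0},{"x":-0.001,"y":0.002,"z":0.169,"wx":0,"wy":0,"wz":0},{"x":-0.001,"y":0.002,"z":0.169,"wx":0,"wy":0,"wz":0},{"x":-0.001,"y":0.002,"z":0.169,"wx":0,"wy":0,"wz":0},{"x":-0.001,"y":0.002,"z":0.169,"wx":0,"wy":0,"wz":0}]'
python3 -m handwheel '[{"x":0,"y":0,"z":0,"wx":0,"wy":0,"wz":0},{"x":0,"y":0,"z":0,"wx":0,"wy":0,"wz":0},{"x":0,"y":0,"z":0,"wx":0,"wy":0,"wz":0},{"x":0,"y":0,"z":0,"wx":0,"wy":0,"wz":0},{"x":0,"y":0,"z":0,"wx":0,"wy":0,"wz":0},{"x":0,"y":0,"z":0,"wx":0,"wy":0,"wz":0},{"x":0,"y":0,"z":0,"wx":0,"wy":0,"wz":0},{"x":0,"y":0,"z":0,"wx":0,"wy":0,"wz":0}]' 0.05 12
python3 -c "from h import *;show()"
```

```text
time: 2.5
position: [0.5799, 0.0752, 0.0204]
tool_rot: [-0.075, 3.138, 0.002]
ft_force: [0.6, -1.1, 0.7]
grip_width: 0.997
grip_force: 0.0
time: 3.17
position: [0.5789, 0.0734, 0.0187]
tool_rot: [0.072, -3.141, -0.0]
ft_force: [-0.6, 0.4, 0.4]
grip_width: 0.586
grip_force: 0.0
t 3.17 [0.5789 0.0734 0.0187] yaw -177.39 z [-0.  0. -1.] w 0.0510 gf 0.0 F [-0.6  0.4  0.4] j7 1.56
```

Run:
```python
from h import *
w=grab("wrist")["image"];s=grab("scene")["image"]
a=np.zeros((384,800,3),np.uint8);a[:,:400]=w[:,56:456];a[:,400:]=cv2.resize(s[150:250,215:319],(400,384),interpolation=cv2.INTER_CUBIC)
cv2.imwrite("pics/c3.png",a[:,:,::-1]);show()
```

```text
t 3.27 [0.5789 0.0734 0.0187] yaw -177.38 z [-0.  0. -1.] w 0.0505 gf 0.0 F [-0.6  0.4  0.7] j7 1.56
```

View pics/c3.png

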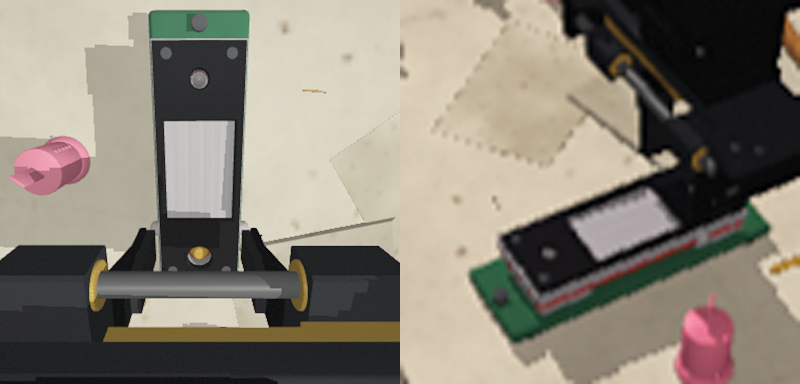

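The view shows the plate between or below the fingers, studs at crop (155,228)/(245,228), and brass pin at crop (199,252). I'll check this against the current tool pose.

Run:
```python
from h import *
d=dict(np.load("last_wrist.npz"));p=ctrl.get_state()["position"]
print(p,"pin",px2w(d,255,252,.032),"small",px2w(d,255,78,.032))
print("studs",px2w(d,211,228,.029),px2w(d,301,228,.029))
for z in (0,.02,.05,.1):
  print(z,[w2px(d,p+[0,s*.0255,z]).round() for s in (1,-1)])
print(d["hand_eye"].round(3))
cv2.imwrite("pics/c4.png",cv2.resize(d["image"][200:320,170:340][:,:,::-1],None,fx=4.5,fy=4.5,interpolation=cv2.INTER_CUBIC))
```

```text
[0.57889516 0.0734434  0.01870868] pin [0.59521953 0.07573659 0.032     ] small [0.48337827 0.07048001 0.032     ]
studs [0.57999159 0.04500173 0.029     ] [0.57717822 0.10629505 0.029     ]
0 [array([288., 224.]), array([217., 221.])]
0.02 [array([292., 236.]), array([213., 233.])]
0.05 [array([298., 259.]), array([206., 255.])]
0.1 [array([316., 323.]), array([187., 318.])]
[[ 0.    -0.955 -0.297  0.083]
 [ 1.     0.     0.     0.001]
 [-0.    -0.297  0.955 -0.198]
 [ 0.     0.     0.     1.   ]]
```

View pics/c4.png

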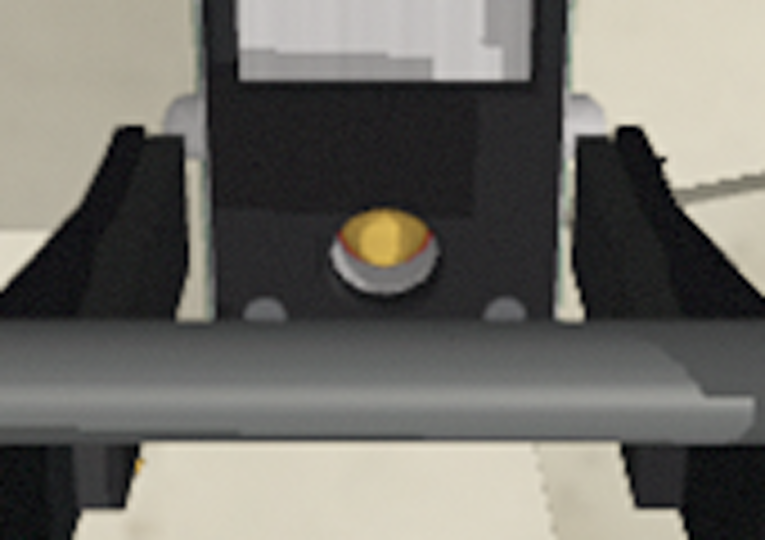

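Run:
```python
from h import *
d=dict(np.load("last_wrist.npz"));H=d["hand_eye"];K=d["K"];print(K,ctrl.grip_point_offset)
for (u,v,y) in [(181,229,-.0435),(328,229,.0435),(211,228.5,-.02525),(298,228.5,.02525),(211,228.5,-.0335),(298,228.5,.0335)]:
    r=H[:3,:3]@np.linalg.inv(K)@[u,v,1];c=H[:3,3];k=(y-c[1])/r[1];print(y,(c+k*r).round(4))
show()
```

```text
[[298.72660039   0.         253.95472563]
 [  0.         298.72660039 194.0534201 ]
 [  0.           0.           1.        ]] 0.0187
-0.0435 [ 0.0085 -0.0435 -0.0307]
0.0435 [ 0.0125  0.0435 -0.0396]
-0.02525 [ 0.0089 -0.0253 -0.0306]
0.02525 [ 0.0155  0.0253 -0.0456]
-0.0335 [-0.0145 -0.0335  0.0223]
0.0335 [-0.0072  0.0335  0.0058]
t 3.27 [0.5789 0.0734 0.0187] yaw -177.38 z [-0.  0. -1.] w 0.0505 gf 0.0 F [-0.6  0.4  0.7] j7 1.56
```

```bash
python3 -m handwheel '[{"x":0,"y":0,"z":0,"wx":0,"wy":0,"wz":0},{"x":0,"y":0,"z":0,"wx":0,"wy":0,"wz":0},{"x":0,"y":0,"z":0,"wx":0,"wy":0,"wz":0},{"x":0,"y":0,"z":0,"wx":0,"wy":0,"wz":0},{"x":0,"y":0,"z":0,"wx":0,"wy":0,"wz":0},{"x":0,"y":0.001,"z":0.009,"wx":0,"wy":0,"wz":0},{"x":0,"y":0.001,"z":0.009,"wx":0,"wy":0,"wz":0},{"x":0,"y":0.001,"z":0.009,"wx":0,"wy":0,"wz":0}]' 0.087 12
python3 -m handwheel '[{"x":0,"y":0,"z":0,"wx":0,"wy":0,"wz":0},{"x":0,"y":0,"z":0,"wx":0,"wy":0,"wz":0},{"x":0,"y":0,"z":0,"wx":0,"wy":0,"wz":0},{"x":0,"y":0,"z":0,"wx":0,"wy":0,"wz":0},{"x":0,"y":0,"z":0,"wx":0,"wy":0,"wz":0},{"x":0,"y":0,"z":0,"wx":0,"wy":0,"wz":0}]' 0.05
python3 -c "from h import *;show()"
```

```text
time: 3.93
position: [0.5781, 0.0745, 0.0088]
tool_rot: [0.072, -3.139, 0.0]
ft_force: [-0.4, 0.0, -0.5]
grip_width: 0.988
grip_force: 0.0
time: 4.43
position: [0.579, 0.0745, 0.0099]
tool_rot: [-0.072, 3.141, 0.0]
ft_force: [-0.2, 0.0, -0.5]
grip_width: 0.636
grip_force: 0.0
t 4.43 [0.579  0.0745 0.0099] yaw -177.38 z [ 0.  0. -1.] w 0.0553 gf 0.0 F [-0.2  0.  -0.5] j7 1.57
```

```bash
python3 -m handwheel '[{"x":0,"y":0,"z":0,"wx":0,"wy":0,"wz":0},{"x":0,"y":0,"z":0,"wx":0,"wy":0,"wz":0},{"x":0,"y":0,"z":0,"wx":0,"wy":0,"wz":0},{"x":0,"y":0,"z":0,"wx":0,"wy":0,"wz":0},{"x":0,"y":0,"z":0,"wx":0,"wy":0,"wz":0}]' 0.03
python3 - <<'E'
from h import *
show();d=grab("wrist");a=cv2.resize(d["image"][190:340,156:356],None,fx=3,fy=3,interpolation=cv2.INTER_CUBIC)
s=ctrl.get_image("scene")["image"]
b=np.zeros((600,800,3),np.uint8);b[:450,:600]=a
cv2.imwrite("pics/c5.png",b[:450,:600,::-1])
E
```

```text
time: 4.85
position: [0.5789, 0.0745, 0.0098]
tool_rot: [-0.072, 3.141, 0.0]
ft_force: [-0.0, 0.6, 0.2]
grip_width: 0.366
grip_force: 0.0
t 4.85 [0.5789 0.0745 0.0098] yaw -177.38 z [ 0.  0. -1.] w 0.0318 gf 0.0 F [-0.   0.6  0.2] j7 1.57
```

View pics/c5.png

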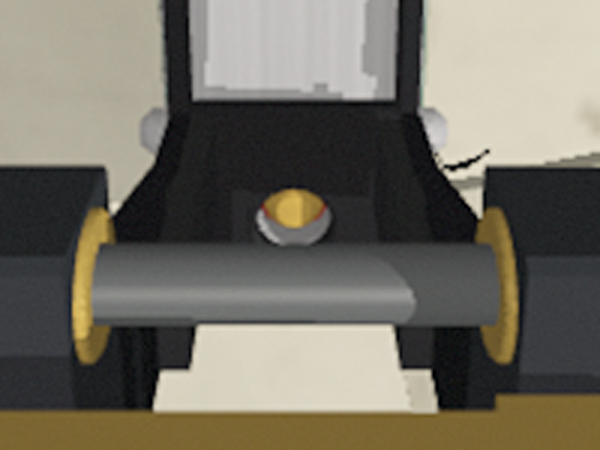

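This view shows the shut-in fingers hovering over the plate top (brass pin visible between them at crop (292,210)), so the real tips end about 32 mm behind the nominal TCP. I'll go lower.

```bash
python3 -m handwheel '[{"x":0,"y":0,"z":0,"wx":0,"wy":0,"wz":0},{"x":0,"y":0,"z":0,"wx":0,"wy":0,"wz":0},{"x":0,"y":0,"z":0,"wx":0,"wy":0,"wz":0},{"x":0,"y":0,"z":0,"wx":0,"wy":0,"wz":0},{"x":0,"y":0,"z":0,"wx":0,"wy":0,"wz":0},{"x":0,"y":0,"z":0,"wx":0,"wy":0,"wz":0},{"x":0,"y":0,"z":0,"wx":0,"wy":0,"wz":0},{"x":0,"y":0,"z":0,"wx":0,"wy":0,"wz":0},{"x":0,"y":0,"z":0.006,"wx":0,"wy":0,"wz":0},{"x":0,"y":0,"z":0.006,"wx":0,"wy":0,"wz":0}]' 0.087 12
python3 -m handwheel '[{"x":0,"y":0,"z":0.005,"wx":0,"wy":0,"wz":0},{"x":0,"y":0,"z":0.005,"wx":0,"wy":0,"wz":0}]'
python3 -m handwheel '[{"x":0,"y":0,"z":0.005,"wx":0,"wy":0,"wz":0},{"x":0,"y":0,"z":0.005,"wx":0,"wy":0,"wz":0}]'
python3 -c "from h import *;show()"
```

```text
time: 5.78
position: [0.5782, 0.0744, 0.0027]
tool_rot: [0.072, -3.139, 0.0]
ft_force: [-0.2, 0.3, -0.1]
grip_width: 0.973
grip_force: 0.0
time: 5.95
position: [0.5781, 0.0743, -0.0023]
tool_rot: [0.072, -3.139, 0.0]
ft_force: [-0.2, 0.3, -0.3]
grip_width: 0.996
grip_force: 0.0
time: 6.12
position: [0.5782, 0.0744, -0.0072]
tool_rot: [0.072, -3.139, 0.0]
ft_force: [-0.3, 0.7, 0.2]
grip_width: 0.997
grip_force: 0.0
t 6.12 [ 0.5782  0.0744 -0.0072] yaw -177.38 z [-0.001 -0.    -1.   ] w 0.0868 gf 0.0 F [-0.3  0.7  0.2] j7 1.57
```

```bash
python3 -m handwheel '[{"x":0,"y":0,"z":0.006,"wx":0,"wy":0,"wz":0},{"x":0,"y":0,"z":0.006,"wx":0,"wy":0,"wz":0},{"x":0,"y":0,"z":0.006,"wx":0,"wy":0,"wz":0},{"x":0,"y":0,"z":0.006,"wx":0,"wy":0,"wz":0},{"x":0,"y":0,"z":0.006,"wx":0,"wy":0,"wz":0},{"x":0,"y":0,"z":0.006,"wx":0,"wy":0,"wz":0},{"x":0,"y":0,"z":0.006,"wx":0,"wy":0,"wz":0},{"x":0,"y":0,"z":0.006,"wx":0,"wy":0,"wz":0}]' 0.05 12
python3 -c "from h import *;show()"
```

```text
time: 6.78
position: [0.579, 0.0743, -0.0122]
tool_rot: [-0.072, 3.141, -0.0]
ft_force: [0.6, -0.5, -0.5]
grip_width: 0.748
grip_force: 12.0
t 6.78 [ 0.579   0.0743 -0.0122] yaw -177.38 z [ 0. -0. -1.] w 0.0651 gf 12.0 F [ 0.6 -0.5 -0.5] j7 1.58
```

```bash
python3 -m handwheel '[{"x":0,"y":0,"z":0,"wx":0,"wy":0,"wz":0},{"x":0,"y":0,"z":0,"wx":0,"wy":0,"wz":0},{"x":0,"y":0,"z":0,"wx":0,"wy":0,"wz":0},{"x":0,"y":0,"z":0,"wx":0,"wy":0,"wz":0},{"x":0.04,"y":-0.001,"z":-0.006,"wx":0,"wy":0,"wz":0},{"x":0.04,"y":-0.001,"z":-0.006,"wx":0,"wy":0,"wz":0},{"x":0.04,"y":-0.001,"z":-0.006,"wx":0,"wy":0,"wz":0}]' 0.085 12
python3 -m handwheel '[{"x":0,"y":0,"z":0,"wx":0,"wy":0,"wz":0},{"x":0,"y":0,"z":0,"wx":0,"wy":0,"wz":0},{"x":0,"y":0,"z":0,"wx":0,"wy":0,"wz":0},{"x":0,"y":0,"z":0,"wx":0,"wy":0,"wz":0},{"x":0,"y":0,"z":0,"wx":0,"wy":0,"wz":0},{"x":0,"y":0,"z":0,"wx":0,"wy":0,"wz":0},{"x":0,"y":0,"z":0,"wx":0,"wy":0,"wz":0},{"x":0,"y":0,"z":0,"wx":0,"wy":0,"wz":0},{"x":0,"y":0,"z":0,"wx":0,"wy":0,"wz":0}]' 0.045 30
python3 -c "from h import *;show()"
```

```text
time: 7.37
position: [0.5364, 0.0714, -0.007]
tool_rot: [0.072, -3.138, -0.001]
ft_force: [0.9, 0.8, 1.0]
grip_width: 0.974
grip_force: 0.0
time: 8.12
position: [0.5394, 0.0718, -0.0062]
tool_rot: [-0.072, 3.14, 0.0]
ft_force: [1.3, 0.6, 0.1]
grip_width: 0.608
grip_force: 30.0
t 8.12 [ 0.5394  0.0718 -0.0062] yaw -177.38 z [ 0.001  0.    -1.   ] w 0.0529 gf 30.0 F [1.3 0.6 0.1] j7 1.55
```

```bash
python3 -m handwheel '[{"x":0,"y":0,"z":-0.006,"wx":0,"wy":0,"wz":0},{"x":0,"y":0,"z":-0.014,"wx":0,"wy":0,"wz":0},{"x":0,"y":0,"z":-0.03,"wx":0,"wy":0,"wz":0},{"x":0,"y":0,"z":-0.06,"wx":0,"wy":0,"wz":0},{"x":0,"y":0,"z":-0.09,"wx":0,"wy":0,"wz":0},{"x":0.01,"y":0.04,"z":-0.09,"wx":0,"wy":0,"wz":0},{"x":0.02,"y":0.08,"z":-0.09,"wx":0,"wy":0,"wz":0},{"x":0.03,"y":0.12,"z":-0.09,"wx":0,"wy":0,"wz":0},{"x":0.041,"y":0.15,"z":-0.09,"wx":0,"wy":0,"wz":7},{"x":0.041,"y":0.18,"z":-0.09,"wx":0,"wy":0,"wz":14}]'
python3 -m handwheel '[{"x":0,"y":0,"z":0,"wx":0,"wy":0,"wz":7},{"x":0,"y":0,"z":0,"wx":0,"wy":0,"wz":14},{"x":0,"y":0,"z":0,"wx":0,"wy":0,"wz":21},{"x":0,"y":0,"z":0,"wx":0,"wy":0,"wz":28},{"x":0,"y":0,"z":0,"wx":0,"wy":0,"wz":35},{"x":0,"y":0,"z":0,"wx":0,"wy":0,"wz":42},{"x":0,"y":0,"z":0,"wx":0,"wy":0,"wz":49},{"x":0,"y":0,"z":0,"wx":0,"wy":0,"wz":56},{"x":0,"y":0,"z":0,"wx":0,"wy":0,"wz":63},{"x":0,"y":0,"z":0,"wx":0,"wy":0,"wz":70}]'
python3 - <<'E'
from h import *
show();d=dict(np.load("last_top.npz"));print("blue",px2w(d,196,157,.04));delta([.49,.25,.05],2.6)
print(ctrl.get_state()["joint_positions"].round(2))
E
```

```text
time: 8.95
position: [0.4865, 0.2511, 0.084]
tool_rot: [-0.317, -3.123, 0.001]
ft_force: [0.2, -0.1, -3.9]
grip_width: 0.614
grip_force: 30.0
time: 9.78
position: [0.4891, 0.2488, 0.0839]
tool_rot: [-2.056, -2.375, 0.002]
ft_force: [0.6, -0.1, -3.0]
grip_width: 0.612
grip_force: 30.0
t 9.78 [0.4891 0.2488 0.0839] yaw 98.26 z [-0.001 -0.001 -1.   ] w 0.0532 gf 30.0 F [ 0.6 -0.1 -3. ] j7 -0.30
blue [0.62197584 0.25844046 0.04      ]
shift [0.0011 0.0011 0.0339] turn [-2.000e-02  9.000e-02  9.566e+01]
[-0.89  0.19  0.42  1.85 -0.08  1.12 -0.3 ]
```

```bash
python3 -m handwheel '[{"x":0,"y":0,"z":0,"wx":0,"wy":0,"wz":7},{"x":0,"y":0,"z":0,"wx":0,"wy":0,"wz":14},{"x":0,"y":0,"z":0,"wx":0,"wy":0,"wz":21},{"x":0,"y":0,"z":0,"wx":0,"wy":0,"wz":28},{"x":0,"y":0,"z":0,"wx":0,"wy":0,"wz":35},{"x":0,"y":0,"z":0,"wx":0,"wy":0,"wz":42},{"x":0,"y":0,"z":0,"wx":0,"wy":0,"wz":49},{"x":0,"y":0,"z":0,"wx":0,"wy":0,"wz":56},{"x":0,"y":0,"z":0,"wx":0,"wy":0,"wz":63},{"x":0,"y":0,"z":0,"wx":0,"wy":0,"wz":70}]'
python3 -m handwheel '[{"x":0,"y":0,"z":0.02,"wx":0,"wy":0,"wz":7},{"x":0,"y":0,"z":0.05,"wx":0,"wy":0,"wz":14},{"x":0,"y":0,"z":0.07,"wx":0,"wy":0,"wz":21},{"x":0,"y":0,"z":0.09,"wx":0,"wy":0,"wz":25.5},{"x":0,"y":0,"z":0.1,"wx":0,"wy":0,"wz":25.5},{"x":0,"y":0,"z":0.105,"wx":0,"wy":0,"wz":25.5},{"x":0,"y":0,"z":0.108,"wx":0,"wy":0,"wz":25.5},{"x":0,"y":0,"z":0.109,"wx":0,"wy":0,"wz":25.5},{"x":0,"y":0,"z":0.109,"wx":0,"wy":0,"wz":25.5}]'
python3 -c "from h import *;show()"
```

```text
time: 10.62
position: [0.4891, 0.2489, 0.084]
tool_rot: [3.046, 0.767, -0.002]
ft_force: [-0.1, 0.3, -3.3]
grip_width: 0.61
grip_force: 30.0
time: 11.37
position: [0.4905, 0.2499, -0.0243]
tool_rot: [-3.139, -0.087, -0.002]
ft_force: [0.2, -0.4, -3.6]
grip_width: 0.608
grip_force: 30.0
t 11.37 [ 0.4905  0.2499 -0.0243] yaw 3.17 z [ 0.001  0.001 -1.   ] w 0.0529 gf 30.0 F [ 0.2 -0.4 -3.6] j7 -1.84
```

```bash
python3 -m handwheel '[{"x":0,"y":0,"z":0,"wx":0,"wy":0,"wz":0},{"x":0,"y":0,"z":0,"wx":0,"wy":0,"wz":0},{"x":0,"y":0,"z":0,"wx":0,"wy":0,"wz":0},{"x":0,"y":0,"z":0,"wx":0,"wy":0,"wz":0},{"x":0,"y":0,"z":0,"wx":0,"wy":0,"wz":0},{"x":-0.0385,"y":0,"z":0,"wx":0,"wy":0,"wz":0},{"x":-0.0385,"y":0,"z":0.003,"wx":0,"wy":0,"wz":0},{"x":-0.0385,"y":0,"z":0.0045,"wx":0,"wy":0,"wz":0},{"x":-0.0385,"y":0,"z":0.0045,"wx":0,"wy":0,"wz":0}]' 0.085 12
python3 -c "from h import *;show()"
```

```text
time: 12.12
position: [0.4515, 0.2478, -0.0296]
tool_rot: [-3.14, -0.086, -0.001]
ft_force: [0.6, 0.2, 0.3]
grip_width: 0.976
grip_force: 0.0
t 12.12 [ 0.4515  0.2478 -0.0296] yaw 3.15 z [ 0.     0.001 -1.   ] w 0.0849 gf 0.0 F [0.6 0.2 0.3] j7 -1.90
```

```bash
python3 -m handwheel '[{"x":0,"y":0,"z":0,"wx":0,"wy":0,"wz":0},{"x":0,"y":0,"z":0,"wx":0,"wy":0,"wz":0},{"x":0,"y":0,"z":0,"wx":0,"wy":0,"wz":0},{"x":0,"y":0,"z":0,"wx":0,"wy":0,"wz":0},{"x":0,"y":0,"z":0,"wx":0,"wy":0,"wz":0},{"x":0,"y":0,"z":0,"wx":0,"wy":0,"wz":0},{"x":0,"y":0,"z":0,"wx":0,"wy":0,"wz":0}]' 0.055 14
python3 -c "from h import *;show()"
```

```text
time: 12.7
position: [0.4521, 0.2476, -0.0295]
tool_rot: [-3.14, -0.085, -0.002]
ft_force: [1.1, -0.3, 0.5]
grip_width: 0.749
grip_force: 14.0
t 12.70 [ 0.4521  0.2476 -0.0295] yaw 3.12 z [ 0.001  0.    -1.   ] w 0.0652 gf 14.0 F [ 1.1 -0.3  0.5] j7 -1.90
```

```bash
python3 -m handwheel '[{"x":0,"y":0,"z":-0.012,"wx":0,"wy":0,"wz":0},{"x":0,"y":0,"z":-0.026,"wx":0,"wy":0,"wz":0},{"x":0.003,"y":0,"z":-0.04,"wx":0,"wy":0,"wz":0},{"x":0.006,"y":0,"z":-0.054,"wx":0,"wy":0,"wz":0},{"x":0.01,"y":0,"z":-0.068,"wx":0,"wy":0,"wz":0},{"x":0.015,"y":0,"z":-0.081,"wx":0,"wy":0,"wz":0},{"x":0.02,"y":0,"z":-0.093,"wx":0,"wy":0,"wz":0},{"x":0.025,"y":0,"z":-0.104,"wx":0,"wy":0,"wz":0},{"x":0.03,"y":0,"z":-0.116,"wx":0,"wy":0,"wz":0},{"x":0.03,"y":0,"z":-0.128,"wx":0,"wy":0,"wz":0}]'
python3 -m handwheel '[{"x":0,"y":0,"z":-0.01,"wx":0,"wy":0,"wz":0},{"x":-0.01,"y":0,"z":-0.01,"wx":0,"wy":0,"wz":0},{"x":-0.02,"y":0,"z":-0.01,"wx":0,"wy":0,"wz":0},{"x":-0.03,"y":0,"z":-0.01,"wx":0,"wy":0,"wz":0},{"x":-0.04,"y":0,"z":-0.01,"wx":0,"wy":0,"wz":0},{"x":-0.05,"y":0,"z":-0.01,"wx":0,"wy":0,"wz":0},{"x":-0.055,"y":0,"z":-0.01,"wx":0,"wy":0,"wz":0},{"x":-0.055,"y":0,"z":-0.01,"wx":0,"wy":0,"wz":0},{"x":-0.055,"y":0,"z":-0.01,"wx":0,"wy":0,"wz":0},{"x":-0.055,"y":0,"z":-0.01,"wx":0,"wy":0,"wz":0}]'
python3 - <<'E'
from h import *
show();d=grab("top","top2.png");w=grab("wrist","w6.png");show()
p=ctrl.get_state()["position"]+[0,0,.04]
for q in ([0,0,0],[0,0,-.1],[.03,0,0],[-.05,0,-.05]): print(q,w2px(d,p+q).round(),w2px(w,p+q).round())
E
```

```text
time: 13.53
position: [0.4813, 0.2485, 0.0989]
tool_rot: [3.139, 0.084, -0.001]
ft_force: [0.0, -0.6, -3.1]
grip_width: 0.749
grip_force: 14.0
time: 14.37
position: [0.4268, 0.2461, 0.1084]
tool_rot: [-3.14, -0.085, -0.001]
ft_force: [0.2, 0.8, -3.4]
grip_width: 0.748
grip_force: 14.0
t 14.37 [0.4268 0.2461 0.1084] yaw 3.11 z [ 0.001  0.    -1.   ] w 0.0651 gf 14.0 F [ 0.2  0.8 -3.4] j7 -2.07
t 14.47 [0.4271 0.246  0.1084] yaw 3.09 z [ 0.001 -0.    -1.   ] w 0.0653 gf 14.0 F [ 0.2 -0.2 -3.1] j7 -2.07
[0, 0, 0] [196. 240.] [256. 246.]
[0, 0, -0.1] [202. 245.] [255. 195.]
[0.03, 0, 0] [196. 224.] [259. 198.]
[-0.05, 0, -0.05] [199. 268.] [252. 274.]
```

```bash
python3 -m handwheel '[{"x":0,"y":0,"z":0.012,"wx":0,"wy":0,"wz":0},{"x":0,"y":0,"z":0.024,"wx":0,"wy":0,"wz":0},{"x":0.012,"y":0,"z":0.0285,"wx":0,"wy":0,"wz":0},{"x":0.024,"y":0,"z":0.033,"wx":0,"wy":0,"wz":0},{"x":0.036,"y":0,"z":0.036,"wx":0,"wy":0,"wz":0},{"x":0.048,"y":0,"z":0.04,"wx":0,"wy":0,"wz":0},{"x":0.058,"y":0,"z":0.0445,"wx":0,"wy":0,"wz":0},{"x":0.066,"y":0,"z":0.049,"wx":0,"wy":0,"wz":0},{"x":0.075,"y":0,"z":0.0545,"wx":0,"wy":0,"wz":0},{"x":0.084,"y":0,"z":0.061,"wx":0,"wy":0,"wz":0}]'
python3 - <<'E'
from h import *
show();d=grab("wrist","w7.png");t=grab("top","top3.png")
for n,x in (("w",d),("t",t)):
    im=x["image"].astype(int);m=(im[:,:,0]>120)&(im[:,:,1]<90)&(im[:,:,2]<90)
    ys,xs=np.nonzero(m);print(n,m.sum())
im=d["image"];print(im[60:245:12,256].tolist())
E
```

```text
time: 15.3
position: [0.5196, 0.2521, 0.0523]
tool_rot: [-3.136, -0.084, -0.025]
ft_force: [8.3, -0.1, 9.9]
grip_width: 0.748
grip_force: 14.0
t 15.30 [0.5196 0.2521 0.0523] yaw 3.05 z [ 0.016  0.005 -1.   ] w 0.0651 gf 14.0 F [ 8.3 -0.1  9.9] j7 -1.86
w 3477
t 900
[[36, 81, 147], [43, 100, 179], [28, 70, 136], [205, 199, 179], [201, 195, 174], [198, 190, 169], [197, 190, 169], [192, 186, 163], [196, 189, 167], [197, 191, 170], [198, 191, 170], [200, 193, 173], [200, 194, 173], [22, 25, 25], [139, 138, 137], [140, 70, 69]]
```

```bash
python3 -m handwheel '[{"x":0.012,"y":0,"z":0.004,"wx":0,"wy":0,"wz":0},{"x":0.022,"y":0,"z":0.012,"wx":0,"wy":0,"wz":0},{"x":0.031,"y":0,"z":0.0215,"wx":0,"wy":0,"wz":0},{"x":0.037,"y":0,"z":0.03,"wx":0,"wy":0,"wz":0},{"x":0.042,"y":0,"z":0.039,"wx":0,"wy":0,"wz":0},{"x":0.045,"y":0,"z":0.048,"wx":0,"wy":0,"wz":0}]'
python3 -m handwheel '[{"x":0.003,"y":0,"z":0.01,"wx":0,"wy":0,"wz":0},{"x":0.005,"y":0,"z":0.019,"wx":0,"wy":0,"wz":0},{"x":0.006,"y":0,"z":0.025,"wx":0,"wy":0,"wz":0},{"x":0.006,"y":0,"z":0.027,"wx":0,"wy":0,"wz":0},{"x":0.006,"y":0,"z":0.028,"wx":0,"wy":0,"wz":0}]'
python3 - <<'E'
from h import *
show();d=grab("wrist","w8.png");d=grab("top","top4.png");show()
im=d["image"].astype(int)
p=ctrl.get_state()["position"]
for dx in (-.1,-.08,-.06,-.05): print(im[tuple(w2px(d,[p[0]+dx,p[1],.018]).round().astype(int)[::-1])])
E
```

```text
time: 15.9
position: [0.5563, 0.2531, -0.0014]
tool_rot: [3.14, 0.085, 0.002]
ft_force: [2.0, -0.5, -1.5]
grip_width: 0.745
grip_force: 14.0
time: 16.32
position: [0.56, 0.2531, -0.0296]
tool_rot: [3.14, 0.086, -0.003]
ft_force: [-0.6, 0.3, -1.4]
grip_width: 0.752
grip_force: 14.0
t 16.32 [ 0.56    0.2531 -0.0296] yaw 3.13 z [-0.002 -0.001 -1.   ] w 0.0654 gf 14.0 F [-0.6  0.3 -1.4] j7 -1.75
t 16.42 [ 0.5602  0.2533 -0.029 ] yaw 3.14 z [-0.002 -0.    -1.   ] w 0.0653 gf 14.0 F [-0.8 -0.9 -1. ] j7 -1.75
[81 82 54]
[79 79 52]
[75 75 50]
[75 74 49]
```

```bash
python3 -m handwheel '[{"x":0,"y":0,"z":0,"wx":0,"wy":0,"wz":0},{"x":0,"y":0,"z":0,"wx":0,"wy":0,"wz":0},{"x":0,"y":0,"z":0,"wx":0,"wy":0,"wz":0},{"x":0,"y":0,"z":-0.03,"wx":0,"wy":0,"wz":0},{"x":-0.02,"y":0,"z":-0.06,"wx":0,"wy":0,"wz":0},{"x":-0.05,"y":0,"z":-0.09,"wx":0,"wy":0,"wz":0},{"x":-0.08,"y":0,"z":-0.11,"wx":0,"wy":0,"wz":0},{"x":-0.1,"y":0,"z":-0.12,"wx":0,"wy":0,"wz":0},{"x":-0.1,"y":0,"z":-0.12,"wx":0,"wy":0,"wz":0},{"x":-0.1,"y":0,"z":-0.12,"wx":0,"wy":0,"wz":0}]' 0.085 12
python3 - <<'E'
from h import *
show();d=grab("wrist","w9.png");show()
E
```

```text
time: 17.25
position: [0.4614, 0.2492, 0.0927]
tool_rot: [-3.137, -0.088, -0.003]
ft_force: [-0.4, -0.3, -0.4]
grip_width: 0.977
grip_force: 0.0
t 17.25 [0.4614 0.2492 0.0927] yaw 3.21 z [ 0.002  0.004 -1.   ] w 0.0850 gf 0.0 F [-0.4 -0.3 -0.4] j7 -1.98
t 17.30 [0.4619 0.2486 0.092 ] yaw 3.15 z [ 0.002  0.002 -1.   ] w 0.0849 gf 0.0 F [ 0.6 -0.3 -0.2] j7 -1.98
```

View pics/w9.png

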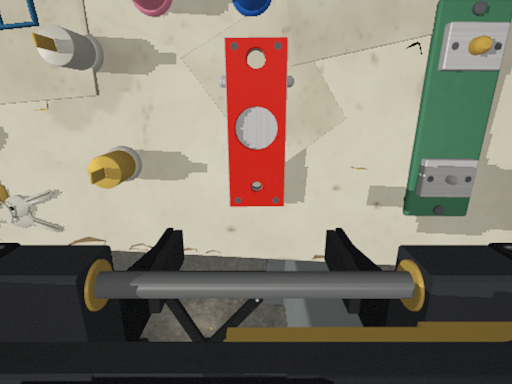

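The plate now lies red side up: large hole (257,59), nest (257,128), small hole (257,187). The stand is on the right with its pins bare, and silver is at about (65,47).

Run:
```python
from h import *
d=dict(np.load("last_wrist.npz"));im=d["image"].astype(int)
m=((im[:,:,0]>150)&(im[:,:,1]<60)&(im[:,:,2]<60)).astype(np.uint8)
c=max(cv2.findContours(m,cv2.RETR_EXTERNAL,cv2.CHAIN_APPROX_NONE)[0],key=cv2.contourArea)
w=np.array([px2w(d,*q[0],.018)[:2] for q in c]).astype(np.float32)
(cx,cy),(a,b),t=cv2.minAreaRect(w*1000);print("rect",cx,cy,a,b,t)
B=px2w(d,257,59,.018);S=px2w(d,257,187,.018);N=px2w(d,257,128,.015);print(B,S,N,np.linalg.norm(B-S))
dd=B-S;print(np.degrees(np.arctan2(dd[1],dd[0])))
pb=px2w(d,481,45,.03);ps=px2w(d,453,180,.03);e=pb-ps;print("pins",pb,ps,np.linalg.norm(e),np.degrees(np.arctan2(e[1],e[0])))
h=cv2.cvtColor(d["image"],cv2.COLOR_RGB2HSV);show()
for dx in(0,):
  C=np.array([cx,cy])/1000;delta([C[0]+.0014,C[1],-.0262],np.degrees(np.arctan2(dd[1],dd[0])))
```

```text
rect 519.47119140625 251.64157104492188 145.82948303222656 50.66937255859375 3.600163221359253
[0.57628102 0.25422665 0.018     ] [0.46492028 0.24760779 0.018     ] [0.51944263 0.25083007 0.015     ] 0.11155726668916684
3.401443919370975
pins [0.59479839 0.07822209 0.03      ] [0.48495076 0.07242794 0.03      ] 0.11000033804947859 3.0193864673260666
t 17.30 [0.4619 0.2486 0.092 ] yaw 3.15 z [ 0.002  0.002 -1.   ] w 0.0849 gf 0.0 F [ 0.6 -0.3 -0.2] j7 -1.98
shift [0.0588 0.0004 0.1183] turn [-0.11 -0.1  -0.25]
```

```bash
python3 -m handwheel '[{"x":0.03,"y":0.001,"z":0.03,"wx":0,"wy":0,"wz":-0.3},{"x":0.0585,"y":0.001,"z":0.06,"wx":0,"wy":0,"wz":-0.3},{"x":0.0585,"y":0.001,"z":0.09,"wx":0,"wy":0,"wz":-0.3},{"x":0.0585,"y":0.001,"z":0.11,"wx":0,"wy":0,"wz":-0.3},{"x":0.0585,"y":0.001,"z":0.118,"wx":0,"wy":0,"wz":-0.3},{"x":0.0585,"y":0.001,"z":0.1185,"wx":0,"wy":0,"wz":-0.3},{"x":0.0585,"y":0.001,"z":0.1185,"wx":0,"wy":0,"wz":-0.3}]'
python3 -m handwheel '[{"x":0,"y":0,"z":0,"wx":0,"wy":0,"wz":0},{"x":0,"y":0,"z":0,"wx":0,"wy":0,"wz":0},{"x":0,"y":0,"z":0,"wx":0,"wy":0,"wz":0},{"x":0,"y":0,"z":0,"wx":0,"wy":0,"wz":0},{"x":0,"y":0,"z":0,"wx":0,"wy":0,"wz":0},{"x":0,"y":0,"z":0,"wx":0,"wy":0,"wz":0},{"x":0,"y":0,"z":0,"wx":0,"wy":0,"wz":0},{"x":0,"y":0,"z":0,"wx":0,"wy":0,"wz":0},{"x":0,"y":0,"z":0,"wx":0,"wy":0,"wz":0}]' 0.045 30
python3 - <<'E'
from h import *
show();delta([.539,.0718,.09],2.65)
E
```

```text
time: 17.88
position: [0.5204, 0.2497, -0.0274]
tool_rot: [3.139, 0.093, 0.0]
ft_force: [-0.3, 0.3, 0.8]
grip_width: 0.974
grip_force: 0.0
time: 18.63
position: [0.52, 0.2506, -0.0267]
tool_rot: [-3.139, -0.094, -0.001]
ft_force: [-1.0, 0.5, 4.9]
grip_width: 0.613
grip_force: 30.0
t 18.63 [ 0.52    0.2506 -0.0267] yaw 3.43 z [ 0.     0.001 -1.   ] w 0.0533 gf 30.0 F [-1.   0.5  4.9] j7 -1.78
shift [ 0.0083  0.1795 -0.1168] turn [-0.04 -0.02  0.78]
```

```bash
python3 -m handwheel '[{"x":0,"y":0,"z":-0.03,"wx":0,"wy":0,"wz":0},{"x":0,"y":0,"z":-0.065,"wx":0,"wy":0,"wz":0},{"x":0,"y":0.03,"z":-0.08,"wx":0,"wy":0,"wz":0.8},{"x":0.004,"y":0.065,"z":-0.08,"wx":0,"wy":0,"wz":0.8},{"x":0.0083,"y":0.1,"z":-0.08,"wx":0,"wy":0,"wz":0.8},{"x":0.0083,"y":0.135,"z":-0.08,"wx":0,"wy":0,"wz":0.8},{"x":0.0083,"y":0.16,"z":-0.07,"wx":0,"wy":0,"wz":0.8},{"x":0.0083,"y":0.1795,"z":-0.055,"wx":0,"wy":0,"wz":0.8},{"x":0.0083,"y":0.1795,"z":-0.043,"wx":0,"wy":0,"wz":0.8},{"x":0.0083,"y":0.1795,"z":-0.043,"wx":0,"wy":0,"wz":0.8}]'
python3 -m handwheel '[{"x":0,"y":0,"z":0,"wx":0,"wy":0,"wz":0},{"x":0,"y":0,"z":0,"wx":0,"wy":0,"wz":0},{"x":0,"y":0,"z":0,"wx":0,"wy":0,"wz":0},{"x":0,"y":0,"z":0,"wx":0,"wy":0,"wz":0}]'
python3 - <<'E'
from h import *
d=grab("wrist","w10.png");show();delta([.539,.0718,-.006],2.65)
im=d["image"].astype(int)
m=((im[:,:,0]>110)&(im[:,:,1]<60)&(im[:,:,2]<60)).astype(np.uint8)
c=max(cv2.findContours(m,cv2.RETR_EXTERNAL,cv2.CHAIN_APPROX_NONE)[0],key=cv2.contourArea)
print(cv2.boundingRect(c),cv2.contourArea(c))
E
```

```text
time: 19.47
position: [0.5357, 0.0694, 0.0126]
tool_rot: [3.139, 0.067, -0.009]
ft_force: [-1.2, 0.7, -2.7]
grip_width: 0.613
grip_force: 30.0
time: 19.8
position: [0.5394, 0.0728, 0.0164]
tool_rot: [-3.14, -0.075, -0.002]
ft_force: [-0.4, -0.3, -2.9]
grip_width: 0.615
grip_force: 30.0
t 19.85 [0.5393 0.0726 0.0163] yaw 2.71 z [ 0.001  0.001 -1.   ] w 0.0532 gf 30.0 F [-0.  -0.7 -3.5] j7 -1.51
shift [-0.0003  0.0008  0.0223] turn [-0.03 -0.06  0.06]
(203, 119, 103, 153) 11465.5
```

```bash
python3 -m handwheel '[{"x":0,"y":0.0002,"z":0.004,"wx":0,"wy":0,"wz":0},{"x":0,"y":0.0002,"z":0.008,"wx":0,"wy":0,"wz":0},{"x":0,"y":0.0002,"z":0.011,"wx":0,"wy":0,"wz":0},{"x":0,"y":0.0002,"z":0.013,"wx":0,"wy":0,"wz":0},{"x":0,"y":0.0002,"z":0.015,"wx":0,"wy":0,"wz":0},{"x":0,"y":0.0002,"z":0.015,"wx":0,"wy":0,"wz":0}]'
python3 -c "from h import *;show()"
```

```text
time: 20.35
position: [0.5384, 0.0712, 0.0002]
tool_rot: [3.14, 0.072, -0.001]
ft_force: [0.8, -0.7, -3.8]
grip_width: 0.617
grip_force: 30.0
t 20.35 [5.384e-01 7.120e-02 2.000e-04] yaw 2.61 z [-0.001 -0.    -1.   ] w 0.0536 gf 30.0 F [ 0.8 -0.7 -3.8] j7 -1.49
```

```bash
python3 -m handwheel '[{"x":0,"y":0,"z":0.0015,"wx":0,"wy":0,"wz":0},{"x":0,"y":0,"z":0.003,"wx":0,"wy":0,"wz":0},{"x":0,"y":0,"z":0.0045,"wx":0,"wy":0,"wz":0},{"x":0,"y":0,"z":0.006,"wx":0,"wy":0,"wz":0},{"x":0,"y":0,"z":0.007,"wx":0,"wy":0,"wz":0},{"x":0,"y":0,"z":0.0075,"wx":0,"wy":0,"wz":0},{"x":0,"y":0,"z":0.0075,"wx":0,"wy":0,"wz":0}]'
python3 -c "from h import *;show()"
```

```text
time: 20.93
position: [0.5388, 0.0713, -0.0067]
tool_rot: [-3.141, -0.072, 0.0]
ft_force: [-0.4, 0.2, -2.6]
grip_width: 0.612
grip_force: 30.0
t 20.93 [ 0.5388  0.0713 -0.0067] yaw 2.62 z [-0.  0. -1.] w 0.0532 gf 30.0 F [-0.4  0.2 -2.6] j7 -1.48
```

```bash
python3 -m handwheel '[{"x":0,"y":0,"z":0.0008,"wx":0,"wy":0,"wz":0},{"x":0,"y":0,"z":0.0012,"wx":0,"wy":0,"wz":0},{"x":0,"y":0,"z":0.0012,"wx":0,"wy":0,"wz":0}]'
python3 -m handwheel '[{"x":0,"y":0,"z":0,"wx":0,"wy":0,"wz":0},{"x":0,"y":0,"z":0,"wx":0,"wy":0,"wz":0},{"x":0,"y":0,"z":0,"wx":0,"wy":0,"wz":0},{"x":0,"y":0,"z":0,"wx":0,"wy":0,"wz":0},{"x":0,"y":0,"z":0,"wx":0,"wy":0,"wz":0},{"x":0,"y":0,"z":-0.03,"wx":0,"wy":0,"wz":0},{"x":-0.02,"y":0,"z":-0.065,"wx":0,"wy":0,"wz":0},{"x":-0.05,"y":0,"z":-0.1,"wx":0,"wy":0,"wz":0},{"x":-0.07,"y":0,"z":-0.13,"wx":0,"wy":0,"wz":0},{"x":-0.07,"y":0,"z":-0.14,"wx":0,"wy":0,"wz":0}]' 0.085
python3 -m handwheel '[{"x":0,"y":0,"z":0,"wx":0,"wy":0,"wz":0},{"x":0,"y":0,"z":0,"wx":0,"wy":0,"wz":0},{"x":0,"y":0,"z":0,"wx":0,"wy":0,"wz":0}]'
python3 - <<'E'
from h import *
d=grab("wrist","w11.png");show();im=d["image"].astype(int)
m=((im[:,:,0]>150)&(im[:,:,1]<60)&(im[:,:,2]<60)).astype(np.uint8)
c=max(cv2.findContours(m,cv2.RETR_EXTERNAL,cv2.CHAIN_APPROX_NONE)[0],key=cv2.contourArea)
w=np.array([px2w(d,*q[0],.038)[:2] for q in c]).astype(np.float32)*1000
print(cv2.boundingRect(c),"rect",cv2.minAreaRect(w))
# holes in red: inner contours
cs,h=cv2.findContours(m,cv2.RETR_CCOMP,cv2.CHAIN_APPROX_NONE)
for q,hh in zip(cs,h[0]):
    if hh[3]>=0 and cv2.contourArea(q)>20:
        (u,v),r=cv2.minEnclosingCircle(q);print("hole",u,v,r,px2w(d,u,v,.038))
E
```

```text
time: 21.18
position: [0.5388, 0.0713, -0.0068]
tool_rot: [-3.14, -0.072, 0.001]
ft_force: [-5.1, -0.3, 7.6]
grip_width: 0.617
grip_force: 30.0
time: 22.02
position: [0.4683, 0.0685, 0.1367]
tool_rot: [-3.134, -0.072, -0.007]
ft_force: [0.6, 0.4, 0.7]
grip_width: 0.974
grip_force: 0.0
time: 22.27
position: [0.4685, 0.0679, 0.1306]
tool_rot: [3.139, 0.072, -0.003]
ft_force: [-1.0, -0.3, 0.5]
grip_width: 0.977
grip_force: 0.0
t 22.32 [0.4683 0.0676 0.1302] yaw 2.60 z [-0.003 -0.003 -1.   ] w 0.0850 gf 0.0 F [ 0.5 -1.3 -0.3] j7 -1.75
(225, 27, 58, 162) rect ((537.9671630859375, 72.05976104736328), (145.410888671875, 50.41545104980469), 2.7568531036376953)
hole 271.875 182.5 4.155292510986328 [0.47199288 0.05074334 0.038     ]
hole 235.8947296142578 182.65789794921875 4.119585037231445 [0.47017471 0.08691669 0.038     ]
hole 253.85714721679688 169.92857360839844 6.212747097015381 [0.48408669 0.06945596 0.038     ]
hole 253.73333740234375 112.93333435058594 22.103090286254883 [0.53871502 0.07208442 0.038     ]
hole 253.5 45.09090805053711 11.191985130310059 [0.59635297 0.07493349 0.038     ]
hole 274.1046447753906 33.546512603759766 4.925856590270996 [0.60629318 0.05740807 0.038     ]
hole 232.5 33.900001525878906 5.124549865722656 [0.60433799 0.09362442 0.038     ]
```

The plate is seated: contact at the same height as originally, centre (538, 72) mm, yaw 2.7°. Next is silver.

Run:
```python
from h import *
d=dict(np.load("last_top.npz"))
print(px2w(d,128.9,178.9,.042),px2w(d,132.3,183,.004),"pink",px2w(d,162,164,.0),"brass",px2w(d,143.5,227.5,0))
show();delta([.612,.377,.14],150)
```

```text
[0.57567293 0.40398451 0.042     ] [0.57551313 0.40616511 0.004     ] pink [0.61935537 0.34061633 0.        ] brass [0.47433776 0.37967987 0.        ]
t 22.32 [0.4683 0.0676 0.1302] yaw 2.60 z [-0.003 -0.003 -1.   ] w 0.0850 gf 0.0 F [ 0.5 -1.3 -0.3] j7 -1.75
shift [ 0.1576 -0.3025 -0.011 ] turn [  -0.15    0.24 -147.4 ]
```

```bash
python3 -m handwheel '[{"x":0.016,"y":-0.03,"z":-0.01,"wx":0,"wy":0,"wz":-7},{"x":0.033,"y":-0.06,"z":-0.01,"wx":0,"wy":0,"wz":-14},{"x":0.05,"y":-0.09,"z":-0.01,"wx":0,"wy":0,"wz":-21},{"x":0.066,"y":-0.12,"z":-0.01,"wx":0,"wy":0,"wz":-28},{"x":0.082,"y":-0.15,"z":-0.01,"wx":0,"wy":0,"wz":-35},{"x":0.1,"y":-0.18,"z":-0.01,"wx":0,"wy":0,"wz":-42},{"x":0.115,"y":-0.21,"z":-0.01,"wx":0,"wy":0,"wz":-49},{"x":0.13,"y":-0.24,"z":-0.01,"wx":0,"wy":0,"wz":-56},{"x":0.147,"y":-0.275,"z":-0.01,"wx":0,"wy":0,"wz":-63},{"x":0.164,"y":-0.305,"z":-0.01,"wx":0,"wy":0,"wz":-70}]' 0.06
python3 -m handwheel '[{"x":0,"y":0,"z":0,"wx":0,"wy":0,"wz":-7},{"x":0,"y":0,"z":0,"wx":0,"wy":0,"wz":-14},{"x":0,"y":0,"z":0,"wx":0,"wy":0,"wz":-21},{"x":0,"y":0,"z":0,"wx":0,"wy":0,"wz":-28},{"x":0,"y":0,"z":0,"wx":0,"wy":0,"wz":-35},{"x":0,"y":0,"z":0,"wx":0,"wy":0,"wz":-42},{"x":0,"y":0,"z":0,"wx":0,"wy":0,"wz":-49},{"x":0,"y":0,"z":0,"wx":0,"wy":0,"wz":-56},{"x":0,"y":0,"z":0,"wx":0,"wy":0,"wz":-63},{"x":0,"y":0,"z":0,"wx":0,"wy":0,"wz":-70}]'
python3 -m handwheel '[{"x":0,"y":0,"z":0,"wx":0,"wy":0,"wz":-7},{"x":0,"y":0,"z":0,"wx":0,"wy":0,"wz":-7},{"x":0,"y":0,"z":0,"wx":0,"wy":0,"wz":-7},{"x":0,"y":0,"z":0,"wx":0,"wy":0,"wz":-7}]'
python3 - <<'E'
from h import *
d=grab("wrist","w12.png");show();s=np.array([.5755,.405])
for z in (0,.008,.042,.064): print(z,w2px(d,[*s,z]).round(1))
im=d["image"];u,v=w2px(d,[*s,.042]).astype(int)
# edges: low-saturation bright map around, printed coarse
print(im[v-40:v+44:6,u-48:u+49:6].mean(2).astype(int))
E
```

```text
time: 23.15
position: [0.6185, 0.3822, 0.1376]
tool_rot: [-2.525, -1.869, 0.008]
ft_force: [-1.3, 0.3, 0.5]
grip_width: 0.689
grip_force: 0.0
time: 23.98
position: [0.6184, 0.3794, 0.1376]
tool_rot: [-0.998, -2.976, 0.007]
ft_force: [-0.6, -0.8, 0.0]
grip_width: 0.691
grip_force: 0.0
time: 24.32
position: [0.6186, 0.3797, 0.1398]
tool_rot: [-0.828, -3.029, 0.004]
ft_force: [0.9, -0.2, 0.4]
grip_width: 0.69
grip_force: 0.0
t 24.37 [0.6187 0.3799 0.1405] yaw 149.47 z [-0.002 -0.001 -1.   ] w 0.0597 gf 0.0 F [-0.9 -0.8  0.3] j7 0.53
0 [253.9 132.5]
0.008 [253.9 133.2]
0.042 [253.8 136.8]
0.064 [253.7 139.5]
[[198 199 195 192 184 186 187 185 183 179 179 178 178 180 181 183 183]
 [198 197 186 184 182 184 179 182 182 172 181 182 181 180 181 184 185]
 [196 196 186 184 181 177 179 180 183 184 183 173 181 181 183 186 188]
 [198 197 185 182 181 171 181 186 184 186 182 176 182 182 184 184 185]
 [197 196 187 181 183 182 183 181 191 199 179 180 180 184 184 181 182]
 [196 191 180 183 180 183 126 186 190 197 199 178 181 182 184 172 127]
 [193 191 181 181 134 138 118 181 106 190 193 190 186 186 185 193 184]
 [196 192 185 139 139 139 141 145 145 137 188 187 187 184 182 151 184]
 [196 152 151 141 141 141 142 138 176 180 184 190 189 182 184 185  87]
 [167 153 148 141 146 148 152 145 189 196 189 190 190 190 187 181 186]
 [153 150 145 145 151 152 197 197 195 198 177 189 191 189 188 182 186]
 [156 156 155 152 190 198 196 194 194 199 200 180 188 187 186 183 184]
 [199 199 200 198 196 195 196 199 199 201 200 200 184 187 189 188 185]
 [189 196 201 199 199 199 199 198 200 201 201 200 183 188 190 189 187]]
```

Run:
```python
from h import *
d=dict(np.load("last_wrist.npz"));im=d["image"].astype(int)
m=((im.max(2)-im.min(2)<10)&(im.max(2)>70)).astype(np.uint8)
m[:60]=0;m[205:]=0;m[:,:180]=0;m[:,330:]=0
m=cv2.morphologyEx(m,cv2.MORPH_OPEN,np.ones((3,3)))
c=max(cv2.findContours(m,cv2.RETR_EXTERNAL,cv2.CHAIN_APPROX_NONE)[0],key=cv2.contourArea)
(u,v),r=cv2.minEnclosingCircle(c);print(u,v,r,cv2.contourArea(c),cv2.boundingRect(c))
print("flange",px2w(d,u,v,.008),"barrel",px2w(d,u,v,.042), "exp r px", 298.7*.0175/.33)
for row in m[100:172:4,215:295:3]: print("".join(".#"[k] for k in row))
```

```text
Traceback (most recent call last):
ValueError: max() iterable argument is empty
```

Run:
```python
from h import *
d=dict(np.load("last_wrist.npz"));im=d["image"]
print(im[120:156:6,236:272:6].tolist())
g=cv2.cvtColor(im,cv2.COLOR_RGB2GRAY)[80:195,195:315]
g=cv2.resize(g,None,fx=4,fy=4,interpolation=cv2.INTER_CUBIC)
c=cv2.HoughCircles(g,cv2.HOUGH_GRADIENT,1,20,param1=80,param2=18,minRadius=45,maxRadius=80)
for x in (c[0][:6] if c is not None else []): print(x[0]/4+195,x[1]/4+80,x[2]/4,px2w(d,x[0]/4+195,x[1]/4+80,.042)[:2])
```

```text
[[[194, 188, 168], [197, 192, 173], [178, 171, 154], [203, 200, 190], [202, 199, 189], [195, 189, 170]], [[187, 180, 161], [126, 124, 117], [193, 192, 181], [198, 194, 184], [201, 198, 188], [204, 202, 191]], [[149, 143, 126], [162, 160, 149], [189, 186, 176], [160, 131, 62], [197, 193, 182], [199, 197, 186]], [[148, 141, 126], [146, 141, 127], [148, 147, 137], [148, 147, 138], [182, 169, 145], [195, 193, 182]], [[150, 145, 128], [151, 145, 128], [157, 155, 145], [182, 181, 169], [186, 183, 172], [193, 189, 177]], [[158, 154, 137], [159, 154, 138], [171, 164, 146], [200, 193, 175], [191, 184, 167], [199, 194, 176]]]
256.875 132.375 14.7 [0.57338142 0.409731  ]
```

Run:
```python
from h import *
show();delta([.5734,.4097,0.0],149.5)
```

```text
t 24.37 [0.6187 0.3799 0.1405] yaw 149.47 z [-0.002 -0.001 -1.   ] w 0.0597 gf 0.0 F [-0.9 -0.8  0.3] j7 0.53
shift [0.0541 0.0029 0.1405] turn [-0.11 -0.04 -0.03]
```

```bash
python3 -m handwheel '[{"x":0.03,"y":0.003,"z":0.0,"wx":0,"wy":0,"wz":0},{"x":0.054,"y":0.003,"z":0.02,"wx":0,"wy":0,"wz":0},{"x":0.054,"y":0.003,"z":0.05,"wx":0,"wy":0,"wz":0},{"x":0.054,"y":0.003,"z":0.08,"wx":0,"wy":0,"wz":0},{"x":0.054,"y":0.003,"z":0.105,"wx":0,"wy":0,"wz":0},{"x":0.054,"y":0.003,"z":0.12,"wx":0,"wy":0,"wz":0},{"x":0.054,"y":0.003,"z":0.13,"wx":0,"wy":0,"wz":0},{"x":0.054,"y":0.003,"z":0.135,"wx":0,"wy":0,"wz":0},{"x":0.054,"y":0.003,"z":0.135,"wx":0,"wy":0,"wz":0}]'
python3 - <<'E'
from h import *
show();delta([.5734,.4097,0.0],149.5)
E
```

```text
time: 25.12
position: [0.5734, 0.4099, 0.0061]
tool_rot: [-0.824, -3.031, 0.002]
ft_force: [0.5, -0.3, 0.1]
grip_width: 0.691
grip_force: 0.0
t 25.12 [0.5734 0.4099 0.0061] yaw 149.58 z [-0.001 -0.001 -1.   ] w 0.0601 gf 0.0 F [ 0.5 -0.3  0.1] j7 0.47
shift [-0.0001 -0.0001  0.0061] turn [-0.08 -0.02  0.08]
```

```bash
python3 -m handwheel '[{"x":0,"y":0,"z":0.003,"wx":0,"wy":0,"wz":0},{"x":0,"y":0,"z":0.006,"wx":0,"wy":0,"wz":0},{"x":0,"y":0,"z":0.0065,"wx":0,"wy":0,"wz":0}]'
python3 -m handwheel '[{"x":0,"y":0,"z":0,"wx":0,"wy":0,"wz":0},{"x":0,"y":0,"z":0,"wx":0,"wy":0,"wz":0},{"x":0,"y":0,"z":0,"wx":0,"wy":0,"wz":0},{"x":0,"y":0,"z":0,"wx":0,"wy":0,"wz":0},{"x":0,"y":0,"z":0,"wx":0,"wy":0,"wz":0},{"x":0,"y":0,"z":0,"wx":0,"wy":0,"wz":0},{"x":0,"y":0,"z":0,"wx":0,"wy":0,"wz":0},{"x":0,"y":0,"z":0,"wx":0,"wy":0,"wz":0},{"x":0,"y":0,"z":0,"wx":0,"wy":0,"wz":0},{"x":0,"y":0,"z":0,"wx":0,"wy":0,"wz":0}]' 0.02 25
python3 - <<'E'
from h import *
show()
E
```

```text
time: 25.37
position: [0.5742, 0.4105, 0.0013]
tool_rot: [0.823, 3.031, 0.002]
ft_force: [0.7, 0.0, -0.2]
grip_width: 0.689
grip_force: 0.0
time: 26.2
position: [0.5737, 0.41, 0.0007]
tool_rot: [0.823, 3.032, -0.0]
ft_force: [-1.3, -1.4, 1.3]
grip_width: 0.315
grip_force: 25.0
t 26.20 [0.5737 0.41   0.0007] yaw 149.62 z [-0. -0. -1.] w 0.0274 gf 25.0 F [-1.3 -1.4  1.3] j7 0.47
```

```bash
python3 - <<'E'
from h import *
delta([.538,.0723,.10],149.6)
E
python3 -m handwheel '[{"x":0,"y":0,"z":-0.02,"wx":0,"wy":0,"wz":0},{"x":0,"y":0,"z":-0.05,"wx":0,"wy":0,"wz":0},{"x":0,"y":0,"z":-0.08,"wx":0,"wy":0,"wz":0},{"x":0,"y":0,"z":-0.1,"wx":0,"wy":0,"wz":0},{"x":0,"y":0,"z":-0.1,"wx":0,"wy":0,"wz":0}]'
python3 -c "from h import *;show();delta([.538,.0723,.10],149.6)"
```

```text
shift [-0.14   -0.3094 -0.0992] turn [-0.01  0.    0.02]
time: 26.62
position: [0.5767, 0.4124, 0.1065]
tool_rot: [0.822, 3.026, 0.012]
ft_force: [0.4, 0.1, 0.1]
grip_width: 0.318
grip_force: 25.0
t 26.62 [0.5767 0.4124 0.1065] yaw 149.62 z [ 0.008  0.006 -1.   ] w 0.0276 gf 25.0 F [0.4 0.1 0.1] j7 0.46
shift [-0.1386 -0.313   0.0041] turn [0.52 0.19 0.02]
```

```bash
python3 -m handwheel '[{"x":-0.014,"y":-0.031,"z":0,"wx":0,"wy":0,"wz":0},{"x":-0.03,"y":-0.066,"z":0,"wx":0,"wy":0,"wz":0},{"x":-0.046,"y":-0.101,"z":0,"wx":0,"wy":0,"wz":0},{"x":-0.062,"y":-0.136,"z":0,"wx":0,"wy":0,"wz":0},{"x":-0.078,"y":-0.171,"z":0,"wx":0,"wy":0,"wz":0},{"x":-0.094,"y":-0.206,"z":0,"wx":0,"wy":0,"wz":0},{"x":-0.11,"y":-0.241,"z":0,"wx":0,"wy":0,"wz":0},{"x":-0.124,"y":-0.273,"z":0,"wx":0,"wy":0,"wz":0},{"x":-0.135,"y":-0.298,"z":0.02,"wx":0,"wy":0,"wz":0},{"x":-0.14,"y":-0.3094,"z":0.04,"wx":0,"wy":0,"wz":0}]'
python3 -m handwheel '[{"x":0,"y":0,"z":0.01,"wx":0,"wy":0,"wz":0},{"x":0,"y":0,"z":0.01,"wx":0,"wy":0,"wz":0},{"x":0,"y":0,"z":0.01,"wx":0,"wy":0,"wz":0},{"x":0,"y":0,"z":0.01,"wx":0,"wy":0,"wz":0},{"x":0,"y":0,"z":0.01,"wx":0,"wy":0,"wz":0}]'
python3 - <<'E'
from h import *
show();d=grab("wrist","w13.png");grab("top","top5.png");show();delta([.538,.0723,.034],149.6)
E
```

```text
time: 27.45
position: [0.5382, 0.0673, 0.0604]
tool_rot: [0.831, 3.027, -0.001]
ft_force: [0.5, 0.7, -1.9]
grip_width: 0.316
grip_force: 25.0
time: 27.87
position: [0.539, 0.0743, 0.0514]
tool_rot: [0.819, 3.031, 0.002]
ft_force: [0.7, 0.3, -1.9]
grip_width: 0.317
grip_force: 25.0
t 27.87 [0.539  0.0743 0.0514] yaw 149.77 z [ 0.002  0.001 -1.   ] w 0.0275 gf 25.0 F [ 0.7  0.3 -1.9] j7 0.93
t 27.97 [0.5388 0.0738 0.0514] yaw 149.73 z [ 0.002  0.001 -1.   ] w 0.0277 gf 25.0 F [ 0.3 -0.4 -1. ] j7 0.94
shift [-0.     -0.0017  0.0174] turn [0.08 0.06 0.13]
```

```bash
python3 -m handwheel '[{"x":0,"y":-0.0015,"z":0.004,"wx":0,"wy":0,"wz":0},{"x":0,"y":-0.0015,"z":0.008,"wx":0,"wy":0,"wz":0},{"x":0,"y":-0.0015,"z":0.01,"wx":0,"wy":0,"wz":0},{"x":0,"y":-0.0015,"z":0.01,"wx":0,"wy":0,"wz":0},{"x":0,"y":-0.0015,"z":0.01,"wx":0,"wy":0,"wz":0},{"x":0,"y":-0.0015,"z":0.01,"wx":0,"wy":0,"wz":0}]'
python3 -c "from h import *;show();delta([.538,.0723,.034],149.6)"
python3 -m handwheel '[{"x":0,"y":0,"z":0.001,"wx":0,"wy":0,"wz":0},{"x":0,"y":0,"z":0.002,"wx":0,"wy":0,"wz":0},{"x":0,"y":0,"z":0.003,"wx":0,"wy":0,"wz":0},{"x":0,"y":0,"z":0.004,"wx":0,"wy":0,"wz":0},{"x":0,"y":0,"z":0.004,"wx":0,"wy":0,"wz":0}]'
python3 -c "from h import *;show();delta([.538,.0723,.034],149.6)"
```

```text
time: 28.47
position: [0.5373, 0.0711, 0.0406]
tool_rot: [0.823, 3.032, 0.0]
ft_force: [-0.1, 0.1, -1.1]
grip_width: 0.317
grip_force: 25.0
t 28.47 [0.5373 0.0711 0.0406] yaw 149.62 z [ 0.  0. -1.] w 0.0276 gf 25.0 F [-0.1  0.1 -1.1] j7 0.94
shift [-0.      0.0013  0.0066] turn [0.   0.   0.02]
time: 28.88
position: [0.5375, 0.0715, 0.0374]
tool_rot: [0.823, 3.032, 0.001]
ft_force: [-2.4, -0.4, 4.0]
grip_width: 0.32
grip_force: 25.1
t 28.88 [0.5375 0.0715 0.0374] yaw 149.63 z [ 0.     0.001 -1.   ] w 0.0279 gf 25.1 F [-2.4 -0.4  4. ] j7 0.94
shift [0.     0.0009 0.0034] turn [0.04 0.01 0.03]
```

```bash
python3 -m handwheel '[{"x":0,"y":0,"z":-0.002,"wx":0,"wy":0,"wz":0},{"x":0.0012,"y":0.0003,"z":-0.002,"wx":0,"wy":0,"wz":0},{"x":0.0012,"y":0.0003,"z":-0.001,"wx":0,"wy":0,"wz":0},{"x":0.0012,"y":0.0003,"z":0,"wx":0,"wy":0,"wz":0},{"x":0.0012,"y":0.0003,"z":0.0005,"wx":0,"wy":0,"wz":0},{"x":0.0012,"y":0.0003,"z":0.0005,"wx":0,"wy":0,"wz":0}]'
python3 - <<'E'
from h import *
show()
d=grab("wrist","w14.png");im=d["image"].astype(int)
m=((im[:,:,0]>140)&(im[:,:,1]<70)&(im[:,:,2]<70)).astype(np.uint8)
c=max(cv2.findContours(m,cv2.RETR_EXTERNAL,cv2.CHAIN_APPROX_NONE)[0],key=cv2.contourArea)
print(cv2.boundingRect(c))
print("nest px",w2px(d,[.538,.0723,.038]))
u,v=w2px(d,[.538,.0723,.042]).astype(int)
for r in range(max(v-60,0),min(v+50,384),4):
    print("".join("R" if m[r,k] else ("w" if im[r,k].min()>150 else ("." if im[r,k].max()<60 else "g")) for k in range(u-60,u+60,2)),r)
E
```

```text
time: 29.38
position: [0.5364, 0.0723, 0.0358]
tool_rot: [-0.823, -3.032, -0.0]
ft_force: [0.4, 1.1, -1.0]
grip_width: 0.317
grip_force: 25.0
t 29.38 [0.5364 0.0723 0.0358] yaw 149.63 z [ 0.  0. -1.] w 0.0276 gf 25.0 F [ 0.4  1.1 -1. ] j7 0.94
(163, 118, 148, 142)
nest px [254.72532307 225.91663574]
RRRRRRRgggggRRRRRRRRRRRRRRRRRRRRRgwgggggwwwwwwwwwwwwwwwwwwww 168
RRRRRRRRRRRRRRRRRRRRRRRRRRRRRRRRRRRwwgggggwwwwwwwwwwwwwwwwww 172
RRRRRRRRRRRRRRRRRRRRRRRRRRRRRRRRRRRRwwgggggwwwwwwwwwwwwwwwww 176
RRRRRRRRRRRRRRRRRRRRRRRRRRRRRRRRRRRRRgwgggggwwwwwwwwwwwwwwww 180
RRRRRRRRRRRRRRRRRRRRRRRRRRRRRRRRRRRRRRgwgggggwwwwwwwwwwwwwww 184
RRRRRRRRRRRRRRRRRRRRRRRRRRRRRRRRRRRRRRRRwwgggggwwwwwwwwwwwww 188
RRRRRRRRRRRRRRRRRRRRRRRRRRRRRRRRRRRRRRRRRgwgggggwwwwwwwwwwww 192
RRRRRRRRRRRRRRRRRRRRRRRRRRRRRRRRRRRRRRRRRRgwgggggwwwwwwwwwww 196
RRRRRRRRRRRRRRRRRRRRRRRRRRRRRRRRRRRRRRRRRRRRwwgggggwwwwwwwww 200
gRRRRRRRRRRRRRRRRRRRRRRRggwwwwwwwwwgggRRRRRRRgwgggggwwwwwwww 204
ggRRRRRRRRRRRRRRRRRRRgggwwwwwwwwwwwwwwgggRRRRRgwgggggwwwwwww 208
ggwgRRRRRRRRRRRRRRRRgggwwgggggggggwwwwwwggRRRRRRwwgggggwwwww 212
gggggRRRRRRRRRRRRRg
[... 320 characters left out ...]
.....gggwwwwwwwwwwwwwwwwwggg.........RRRRRwggg 236
ggggggggwg.........gwwwwwwwwwwwwwwwwgggggg.........gRRRRRgwg 240
ggggggggg..........wwwwwwwwwwwwwgggggggggg..........RRRRRRgw 244
..gggggg..........gwwwwwwwwwggggggggggggggg..........gRRRRR. 248
..gggg............gwwwwwwgggggggggggggggggg............RRRR. 252
..gg..............gwgggggggggggggggggggggg..............gRg. 256
ggg................ggggggggggggggggggggggg.................g 260
ggg...............gwgggggggggggggggggggggRg...............gg 264
gggg..............gggggggggggggggggggggRRRR..............ggg 268
gggggggggggggggggggggggggggggggggggggggggggggggggggggggggggg 272
gggggggggggggggggggggggggggggggggggggggggggggggggggggggggggg 276
```

```bash
python3 -m handwheel '[{"x":0,"y":0,"z":0.0007,"wx":0,"wy":0,"wz":0},{"x":0,"y":0,"z":0.0014,"wx":0,"wy":0,"wz":0},{"x":0,"y":0,"z":0.002,"wx":0,"wy":0,"wz":0},{"x":0,"y":0,"z":0.0025,"wx":0,"wy":0,"wz":0},{"x":0,"y":0,"z":0.0025,"wx":0,"wy":0,"wz":0}]'
python3 -c "from h import *;show()"
```

```text
time: 29.85
position: [0.5365, 0.0721, 0.0336]
tool_rot: [0.823, 3.032, 0.0]
ft_force: [1.3, 1.3, 0.2]
grip_width: 0.316
grip_force: 25.0
t 29.85 [0.5365 0.0721 0.0336] yaw 149.62 z [ 0.  0. -1.] w 0.0275 gf 25.0 F [1.3 1.3 0.2] j7 0.94
```

Foot is about 33 mm above the bench, so it is down on the nest floor. Release and retreat.

```bash
python3 -m handwheel '[{"x":0,"y":0,"z":0,"wx":0,"wy":0,"wz":0},{"x":0,"y":0,"z":0,"wx":0,"wy":0,"wz":0},{"x":0,"y":0,"z":0,"wx":0,"wy":0,"wz":0},{"x":0,"y":0,"z":0,"wx":0,"wy":0,"wz":0},{"x":0,"y":0,"z":-0.02,"wx":0,"wy":0,"wz":0},{"x":0,"y":0,"z":-0.05,"wx":0,"wy":0,"wz":0},{"x":0,"y":0,"z":-0.08,"wx":0,"wy":0,"wz":0},{"x":0,"y":0,"z":-0.11,"wx":0,"wy":0,"wz":0},{"x":-0.025,"y":0,"z":-0.12,"wx":0,"wy":0,"wz":0},{"x":-0.05,"y":0,"z":-0.12,"wx":0,"wy":0,"wz":0}]' 0.06
python3 -m handwheel '[{"x":0,"y":0,"z":0,"wx":0,"wy":0,"wz":0},{"x":0,"y":0,"z":0,"wx":0,"wy":0,"wz":0},{"x":0,"y":0,"z":0,"wx":0,"wy":0,"wz":0}]'
python3 - <<'E'
from h import *
d=grab("wrist","w15.png");show();im=d["image"].astype(int)
m=((im[:,:,0]>140)&(im[:,:,1]<70)&(im[:,:,2]<70)).astype(np.uint8)
c=max(cv2.findContours(m,cv2.RETR_EXTERNAL,cv2.CHAIN_APPROX_NONE)[0],key=cv2.contourArea)
w=np.array([px2w(d,*q[0],.038)[:2] for q in c]).astype(np.float32)*1000
print("plate",cv2.minAreaRect(w))
u,v=w2px(d,[.5375,.0725,.075]);print(u,v,"tail top",w2px(d,[.5375,.0725,.097]))
g=cv2.cvtColor(d["image"],cv2.COLOR_RGB2GRAY);y0,x0=int(v)-50,int(u)-60
q=cv2.resize(g[y0:y0+100,x0:x0+120],None,fx=4,fy=4,interpolation=cv2.INTER_CUBIC)
r=cv2.HoughCircles(q,cv2.HOUGH_GRADIENT,1,20,param1=80,param2=18,minRadius=50,maxRadius=110)
for t in (r[0][:5] if r is not None else []):
    a,b=t[0]/4+x0,t[1]/4+y0;print(a,b,t[2]/4,"at .075",px2w(d,a,b,.075)[:2],"at .038",px2w(d,a,b,.038)[:2])
for k in range(int(v)-40,int(v)+40,4):
    print("".join("R" if m[k,j] else ("y" if im[k,j,0]-im[k,j,2]>60 else ("w" if im[k,j].min()>150 else ("." if im[k,j].max()<60 else "g"))) for j in range(int(u)-60,int(u)+60,2)),k)
E
```

```text
time: 30.68
position: [0.582, 0.0479, 0.158]
tool_rot: [0.817, 3.027, 0.007]
ft_force: [0.7, -0.5, 0.1]
grip_width: 0.688
grip_force: 0.0
time: 30.93
position: [0.5786, 0.0469, 0.1529]
tool_rot: [-0.823, -3.03, 0.001]
ft_force: [0.8, 0.3, -0.2]
grip_width: 0.689
grip_force: 0.0
t 30.98 [0.5784 0.0473 0.1528] yaw 149.66 z [-0.002  0.    -1.   ] w 0.0598 gf 0.0 F [ 0.5 -0.9 -0.5] j7 0.99
plate ((538.5308837890625, 72.08343505859375), (147.01248168945312, 50.687965393066406), 2.9805333614349365)
255.11672557102656 141.02603391782148 tail top [255.1835955 144.2939829]
255.375 136.625 18.275 at .075 [0.53417901 0.07471398] at .038 [0.53776508 0.07276485]
254.125 141.625 16.1 at .075 [0.53751084 0.07144038] at .038 [0.54154373 0.06905224]
261.625 136.625 24.525 at .075 [0.53706165 0.07963451] at .038 [0.5410343  0.07834526]
258.625 146.375 21.975 at .075 [0.54335484 0.07282146] at .038 [0.54817146 0.07061854]
250.375 135.625 13.525 at .075 [0.53109737 0.07123548] at .038 [0.53427018 0.06881986]
gggyRRRRRRRRRRRRRRRRRRRRRRRRRRRRRRgggwwwwwwwwwwwwwwwwwwwwwww 101
gggggRRRRRRRRRRRRRRRRRRRRRRRRRR
[... 503 characters left out ...]
gyRRRRRgwwwwwwwwwwwwwwwwggRRRRRgggwwwwwwwwwwww 137
gggggggggggggggggRRRRywwwwwgyywwwwwwwwgyRRRRRRygggwwwwwwwwww 141
ggggggggggggggggggyRRRgggggggyyywwwwwwgRRRRRRRRygggwwwwwwwww 145
ggggggggggggggggggggRRRgggggwwwgwwwwwRRRRRRRRRRRRgggwwwwwwww 149
gggggggggggggggggggggRRRgwwwwwwwwwwRRRRRRRRRRRRRRRwwwwwwwwww 153
ggggggggggggggggggggggyRRRRRyggyRRRRRRRRRRRRRRRRRRRyggwwwwww 157
gggggggggggggggggggggggyRRRRRRRRRRRRRRRRRRRRRRRRRRRRRgggwwwg 161
gggggggggggggggggggggggggRRRRRRRRRRRRRRRRRRRRRRRRRRRRygggwwg 165
ggggggggggggggggggggggggggyRRRRRRRRRRRRRRRRRRRRRRRRRRRRwggww 169
gggggggggggggggggggggggggggyRRRRRRRRRRRRRRRRRRRRRRRRRRRRyggw 173
ggggwwwwgggggggggggggggggggggRRRRRRRRRRRRRRyyyyyRRRRRRRRRygg 177
```

Silver's barrel top projects onto the nest axis within about 1 mm, so it is upright in the nest. The plate is unmoved and the hand is clear.

```bash
python3 -c "
from bench import ctrl
print(ctrl.close_job())"
```

```text
the job is handed in; nothing more can be done
None
```

I turned the plate over and reseated it red side up on both pins, stood the silver cylinder upright in the round nest, and handed the job in at about 31 s; the final check was by camera measurements and contact forces, since my ten picture views were used up.

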